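# Hand in the glaze tests: cups through the one-way flap, tiles into the drawer

## Task

Hand in the glaze tests: push every test cup, upright, from the mouth of the aluminium run through its sprung one-way flap, never over the walls, so that all the cups stand inside behind the flap and it has sprung shut after them. Lay every grey test tile that is on the table into the open upper drawer of the small wooden box on the right and slide that drawer fully home. Leave the jar on that box where it stands.

Things in the scene. Friction and masses are not known exactly. Their poses are not given: they have to be found in the camera images.
- gate: fixed hand-in run: open-topped channel, aluminium walls 42 mm tall and 6 thick on a slick white 4 mm base plate. Origin: table level, mid channel, in the closed flap's plane; +x = pushing direction (about the robot's left), z up. Entry: open mouth at x=-0.11, 102 mm wide inside, 72 mm from x=-0.045 to 0. Bay behind the flap: x=0 to 0.284, y=-0.036 to 0.045, holds three cups in line.
- gate_mouth (a point): point on top of the base plate in the run's entry, 75 mm before the flap on the centre line (gate x=-0.075, z=0.004), a place to set a cup down; axes as gate. The channel is open above, so fingers pointing down can follow a cup right through the flap. Two posts 66 mm tall flank the flap at gate y=+0.048 and y=-0.042
- flap (a joint): angle (rad) of the flap: steel leaf 70 mm wide, 4 thick, 8 to 58 mm above the table, on an upright hinge at gate x=0, y=0.039. 0 = closed across the channel; grows to 1.57 as it swings into the bay (+x); cannot swing the other way. Spring 0.03 N m closed, 0.08 N m at 1.57; it shuts by itself once nothing stands within 75 mm behind its closed plane
- drawer_box_drawer_1 (a joint): how far (m) the upper drawer is open: 0 shut, 0.1 fully open; starts open. Friction about 0.8 N, no spring. It opens along the box's -x (towards the robot)
- drawer_box: the fixed small two-drawer wooden box on the table's right, 166 x 174 x 150 mm tall, front looking to its -x. Origin: centre of its underside. The front edge of its top is at x=-0.067.
- drawer_in (a point): moves with the upper drawer: middle of its front panel's outer face, 110 mm above the table; axes as the box (x into the box, y left, z up). Panel 10 mm thick, 148 wide, 79 to 140 mm above the table, a knob sticks out 19 mm at the middle. Inside of the drawer: x=0.012 to 0.130, y=-0.068 to 0.068 from here, floor 27 mm below, side walls up to 23 mm above
- cup_0: a small thrown, two-tone glaze test cup, 62 mm across the rim and 56 mm tall, straight-sided from 22 mm up, glazed and smooth, tapering below to a pale 48 mm foot; about 0.14 kg, stands upright. Origin: centre of its foot underside, z up. May be absent
- cup_1: a small thrown, two-tone glaze test cup, 64 mm across the rim and 63 mm tall, straight-sided from 22 mm up, glazed and smooth, tapering below to a pale 48 mm foot; about 0.14 kg, stands upright. Origin: centre of its foot underside, z up. May be absent
- cup_2: a small thrown, two-tone glaze test cup, 62 mm across the rim and 56 mm tall, straight-sided from 22 mm up, glazed and smooth, tapering below to a pale 48 mm foot; about 0.14 kg, stands upright. Origin: centre of its foot underside, z up. May be absent
- tile_0: a flat grey rectangular glaze test tile, 38 (its x) x 66 (its y) x 6 mm (z), 0.03 kg, lying on the table. Origin: centre of its underside. May be absent
- tile_1: a flat grey rectangular glaze test tile, 38 (its x) x 66 (its y) x 6 mm (z), 0.03 kg, lying on the table. Origin: centre of its underside. May be absent
- pot_jar: a bystander: glass jar with black screw lid and brownish powder, 52 mm across, 94 mm tall, standing on top of the wooden box; origin at the centre of its underside

How it is judged:
At the end, for the whole second after the job is handed in: Every cup present stands upright (within 0.2 rad) on the base plate inside the bay, its centre at least 28 mm past the flap; the flap has closed to within 0.1 rad; every tile present lies in the upper drawer, which is shut to within 6 mm; all at rest (value of joint flap below 0.1 rad and value of joint drawer_box_drawer_1 below 0.006 m and x of cup_0 in the frame of gate between 0.028 and 0.29 m and y of cup_0 in the frame of gate between -0.045 and 0.052 m and height (world z) of each of cup_0, cup_1, cup_2 below 0.02 m and angle between each of cup_0, cup_1, cup_2's own z axis and vertical below 0.2 rad and linear speed of each of cup_0, cup_1, cup_2, tile_0, tile_1 below 0.02 m/s and x of cup_1 in the frame of gate between 0.028 and 0.29 m and y of cup_1 in the frame of gate between -0.045 and 0.052 m and x of cup_2 in the frame of gate between 0.028 and 0.29 m and y of cup_2 in the frame of gate between -0.045 and 0.052 m and x of tile_0 in the frame of drawer_in between 0.005 and 0.135 m and y of tile_0 in the frame of drawer_in between -0.07 and 0.07 m and z of tile_0 in the frame of drawer_in between -0.035 and 0.02 m and x of tile_1 in the frame of drawer_in between 0.005 and 0.135 m and y of tile_1 in the frame of drawer_in between -0.07 and 0.07 m and z of tile_1 in the frame of drawer_in between -0.035 and 0.02 m); the robot touches nothing.
It fails at once if cup_0 is put into the run over its walls instead of through the flap (x of cup_0 in the frame of gate between 0.01 and 0.29 m and y of cup_0 in the frame of gate between -0.05 and 0.058 m and height (world z) of cup_0 between 0.045 and 0.07 m).
It fails at once if cup_1 is put into the run over its walls instead of through the flap (x of cup_1 in the frame of gate between 0.01 and 0.29 m and y of cup_1 in the frame of gate between -0.05 and 0.058 m and height (world z) of cup_1 between 0.045 and 0.07 m).
It fails at once if cup_2 is put into the run over its walls instead of through the flap (x of cup_2 in the frame of gate between 0.01 and 0.29 m and y of cup_2 in the frame of gate between -0.05 and 0.058 m and height (world z) of cup_2 between 0.045 and 0.07 m).
It fails at once if the jar on the wooden box is moved more than 40 mm (distance of pot_jar from where it was at the start of the episode above 0.04 m).
Of cup_0, cup_1, cup_2 only 2 to 3 are there at a start; the rules pass over those that are not, and their reading is None.
Of tile_0, tile_1 only 1 to 2 are there at a start; the rules pass over those that are not, and their reading is None.
At some moment in a run one of cup_0, cup_1, cup_2, tile_0, tile_1 may be knocked a few centimetres aside while the robot is not near it.
It also fails if it takes over 210 s, if anything falls off the work surface, if the arm or the gripper's body presses on something with over 40 N, if the wrist force passes 120 N, or if a joint passes its speed limit or range.

## Robot

A 6-joint arm with a two-finger parallel gripper is mounted at the origin on the work surface; the furniture and walls round the work are solid. World frame = base frame: x ahead of the robot, y to its left, z up, the work surface at z = 0. Lengths are in m, angles in rad, forces in N, time in s.
With the tool pointing down it reaches from about 0.3 to 0.75 m from the base axis. Payload 8.5 kg.
Tool frame: the origin (TCP) lies on the centre line of the jaws, within the pads' length; the fingertips stand ahead of it and the grasp point (between the pads) is the TCP (manip.tip_extent is the z of the fingertips in the tool frame, in m); z points along the fingers, y is the line along which they close (so a half turn about z gives the same grasp; the last joint's range is limited). The gripper opens to 85 mm and grips with 20 to 120 N. Pads are 22 mm wide; open, the fingers measure 114 mm over their backs; the gripper's body (76 mm by 85 mm) begins 54 mm behind the grasp point. The pads swing forward as they close: fully open they stand 13 mm farther back than shut.
Start: joints at [-1.433, 0.381, 1.297, -0, 1.464, -0.215], TCP at [0.19, -0.516, 0.25] pointing down, gripper open.
Joint ranges: [-3.11, 3.11], [-0.89, 2.33], [0.22, 2.48], [-1.42, 4.56], [0.17, 2.85], [-2.88, 2.88]. Speed limits (rad/s): [2.39, 2.39, 3.14, 3.14, 3.14, 3.14].

## Interface

Orientations are given as a rotation vector (axis times angle).
In Python, from station import telemetry, imaging, job, nets, manip gives the robot as it stands.
- The arm moves only by the tool carry_out, never from a script. Its argument "deltas" is text: rows parted by semicolons, each of 5 numbers parted by spaces: the shift along the world's x, y, z in units of 40 mm (1.0 is 40 mm), then the turn about the world's z in units of 6 degrees (1.0 is 6 degrees), then the finger opening in mm, from 0 to 85.4. In form: x y z twist fingers; .... A call has exactly 5 rows; each row shifts and turns the commanded pose from where the row before left it; what a row does not reach is not made up. A row lasts 1/8 s, in which the tool goes at most 62.5 mm and 10.7 degrees, less where a joint would pass 70% of its speed; a pose out of reach is approached as far as the arm can. A call is refused whole if a number of a shift passes 1 or a number of a turn 1, either way. A call with a gripper value outside its range is refused whole. The fingers move at their own pace and stop on an object; "squeeze" is the grip in N (left out, the last holds). Time passes only in rows, so rows that do not move let the fingers close, or fill a call up. It gives the time, the measured TCP pose, the force, the opening and the grip force at its end, in the units of the state.
- telemetry.get_state(): the state, without advancing time (a new reading comes with each control period).
- imaging.read_camera(name): name is "scene" or "top" or "wrist"; returns (picture, depth): 420x560x3 uint8, red, green, blue; 420x560 float32, m along the optical axis (not along the pixel's ray), 0 where there is no reading.
- imaging.camera_model(name): a dict with "mtx" (3x3 intrinsics, pixels), "eye" and "attitude" of the camera in the world. Camera axes: x right, y down, z forward; pixel columns grow to the right and rows downward; lengths in m; the calibration is good to about 2 mm. The wrist camera is an equidistant fisheye: a pixel r from the principal point sees the ray r / f radians off the axis. A picture is of the moment at which its call begins: read the wrist's pose just before it. camera_model takes no time and is no camera call; for the wrist camera it gives the pose at the moment of the call.
- job.hand_in(): hands the job in; it is judged then, once.
Trained networks look in the newest picture that a camera, given by its name, has taken for a name from the list of things; names that differ only in an ending like _2 or _b are one class to them, and where a whole thing is asked for, a point or a joint stands for the part that bears it (a point fixed in the world has none). Each returns a list of dicts, best first, with "conf" (0 to 1); they miss things now and then, are a little off and sometimes report something else, mostly with a low value. They report only what shows in the picture. A call takes as long as a camera call.
- nets.find_in(label, camera): "box" ([left, top, right, bottom] in pixels, round what is visible of it).
The state is a dict: "time": time; "q": joint angles; "qd": joint speeds; "tau": joint torques, N m; "position": TCP position; "tcp_rot": TCP orientation; "contact_force": force on the tool from outside, world axes, zero at the start; "wrist_torque": the same for the moment, N m; "grip_width": finger opening in m; "finger_force": force on a finger pad.
Only numpy, scipy, OpenCV 4.12 (cv2) and the standard library are available. Lean on these libraries where they do the work, as an engineer would, in place of code of your own. Each camera call takes 0.05 s, during which the arm holds its last target. There are 200 camera calls.

## Working session

There is one attempt and no reset: what is moved stays moved. The work goes in short steps, Python scripts to look and compute and a tool call to move; the robot and the scene stay as the last step left them, time stands still between calls to the robot, and variables do not carry over. Pictures are saved under pics/ and viewed, at most 14 in all, crops included, and the job is handed in when it is done.

Besides the shell and the picture viewer there is one more tool, called after "Emit:" by a JSON object that holds its "op" and its "data", one argument or row to a line. carry_out: Moves the arm, as the interface text tells. Its arguments: {"type":"object","properties":{"deltas":{"type":"string"},"squeeze":{"type":"number"}},"required":["deltas"]}

```bash
mkdir -p pics; ls; python3 - <<'E'
from station import telemetry, imaging, job, nets, manip
import cv2, numpy as np
print(telemetry.get_state()); print(manip.tip_extent)
for c in ["scene","top"]:
    p,d=imaging.read_camera(c); cv2.imwrite(f"pics/{c}0.png",p[...,::-1]); m=imaging.camera_model(c); print(c,m)
    np.savez(f"{c}0.npz",p=p,d=d,**m)
    for l in ["cup_0","tile_0","gate","flap","drawer_box","drawer_in","pot_jar"]:
        print(l,[(round(r["conf"],2),np.round(r["box"]).tolist()) for r in nets.find_in(l,c)])
E
```

```text
pics
{'time': 0.0, 'q': array([-1.43329830e+00,  3.81196276e-01,  1.29824095e+00, -1.79579756e-05,
        1.46358876e+00, -2.15290431e-01]), 'qd': array([-1.73285864e-03,  1.26847282e-03, -2.50714010e-03, -2.16028636e-04,
       -8.30318433e-04, -9.26987716e-05]), 'tau': array([ 2.40818365e-03, -4.48459375e+01, -2.31273848e+01, -3.07425432e-05,
        4.72880565e-03, -1.00981845e-05]), 'position': array([ 0.18999629, -0.51586674,  0.24971829]), 'tcp_rot': array([-3.09143281e+00, -5.51041043e-01, -5.95013823e-05]), 'contact_force': array([ 0.5917895 , -0.78129687, -0.35962421]), 'wrist_torque': array([0.00936236, 0.00048262, 0.04016222]), 'finger_force': 0.0, 'grip_width': 0.0851293805281013}
0.019
scene {'mtx': array([[398.1106876 ,   0.        , 274.78225243],
       [  0.        , 398.1106876 , 210.63588912],
       [  0.        ,   0.        ,   1.        ]]), 'eye': array([0.20007567, 0.64526663, 0.74724598]), 'attitude': array([-0.72265337,  2.61530419, -1.14039372])}
cup_0 [(0.98, [308.0, 226.0, 332.0, 260.0]), (0.72, [309.0, 210.0, 338.0, 230.0])]
tile_0 [(0.91, [251.0, 306.
[... 492 characters left out ...]
.32164362, 202.93039704],
       [  0.        ,   0.        ,   1.        ]]), 'eye': array([0.36119392, 0.06597199, 1.41269163]), 'attitude': array([-2.17827582,  2.12550769, -0.15031343])}
cup_0 [(0.7, [308.0, 225.0, 327.0, 254.0]), (0.7, [276.0, 232.0, 297.0, 255.0])]
tile_0 [(0.6, [159.0, 228.0, 180.0, 252.0]), (0.5, [200.0, 231.0, 220.0, 246.0])]
gate [(0.59, [187.0, 146.0, 327.0, 199.0])]
flap [(0.43, [286.0, 181.0, 291.0, 184.0])]
drawer_box [(0.95, [356.0, 167.0, 427.0, 263.0]), (0.7, [285.0, 162.0, 289.0, 186.0])]
drawer_in [(0.91, [364.0, 218.0, 421.0, 262.0]), (0.34, [394.0, 168.0, 424.0, 196.0])]
pot_jar [(0.95, [397.0, 169.0, 422.0, 194.0]), (0.24, [186.0, 145.0, 325.0, 202.0])]
```

```bash
python3 - <<'E'
import cv2
a=cv2.imread("pics/top0.png")[130:290,140:440]; cv2.imwrite("pics/topc.png",cv2.resize(a,None,fx=2.66,fy=2.66,interpolation=cv2.INTER_CUBIC))
a=cv2.imread("pics/scene0.png")[80:400,130:430]; cv2.imwrite("pics/scenec.png",cv2.resize(a,None,fx=1.85,fy=1.85,interpolation=cv2.INTER_CUBIC))
E
```

```text
(no output)
```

View pics/topc.png

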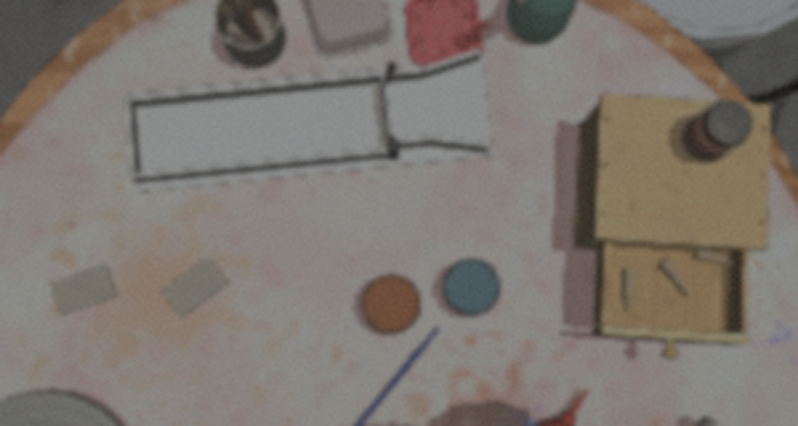

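View pics/scenec.png

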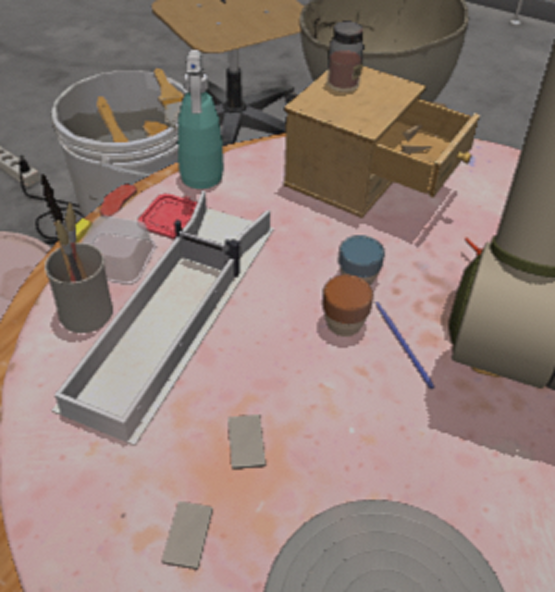

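```bash
cat > h.py <<'E'
import numpy as np, cv2
from scipy.spatial.transform import Rotation as R
def rays(m,uv,wrist=False):
    uv=np.asarray(uv,float).reshape(-1,2); K=m["mtx"]
    n=np.c_[(uv[:,0]-K[0,2])/K[0,0],(uv[:,1]-K[1,2])/K[1,1]]
    if wrist:
        r=np.hypot(*n.T); s=np.where(r>1e-9,np.sin(r)/np.maximum(r,1e-9),1)
        d=np.c_[n*s[:,None],np.cos(r)]
    else: d=np.c_[n,np.ones(len(n))]
    return d
def world(m,uv,depth,wrist=False):
    d=rays(m,uv,wrist); d=d/d[:,2:3]*np.asarray(depth).reshape(-1,1)
    return m["eye"]+R.from_rotvec(m["attitude"]).apply(d)
def plane(m,uv,z,wrist=False):
    d=R.from_rotvec(m["attitude"]).apply(rays(m,uv,wrist)); return m["eye"]+d*((z-m["eye"][2])/d[:,2])[:,None]
def cloud(m,d,wrist=False):
    v,u=np.nonzero(d>0); return world(m,np.c_[u,v],d[v,u],wrist),np.c_[u,v]
E
python3 - <<'E'
from h import *
for c in ["top","scene"]:
    f=np.load(c+"0.npz"); m={k:f[k] for k in("mtx","eye","attitude")}; P,uv=cloud(m,f["d"]); col=f["p"][uv[:,1],uv[:,0]]
    # table plane check
    s=(np.abs(P[:,0]-.3)<.1)&(np.abs(P[:,1]-.1)<.15); print(c,"table z",np.median(P[s,2]))
    boxes={"top":[[308,225,327,254],[276,232,297,255],[159,228,180,252],[200,231,220,246],[187,146,327,199],[356,167,427,263],[364,218,421,262],[397,169,422,194]],
     "scene":[[308,226,332,260],[309,210,338,230],[251,306,272,331],[217,351,243,389],[160,187,277,323],[281,115,390,197],[332,130,388,189],[305,92,325,128]]}[c]
    for b in boxes:
        s=(uv[:,0]>=b[0])&(uv[:,0]<=b[2])&(uv[:,1]>=b[1])&(uv[:,1]<=b[3])
        Q=P[s]; z=Q[:,2]; t=Q[z>np.percentile(z,98)-.012]
        cc=plane(m,[(b[0]+b[2])/2,(b[1]+b[3])/2],0.0)[0]
        print(b,"zmax",np.percentile(z,[98,99.8]).round(3),"top xyz",((t.min(0)+t.max(0))/2).round(3),"ext",np.ptp(t,0).round(3),"ctr@0",cc.round(3))
E
```

```text
top table z 0.001373677725300837
[308, 225, 327, 254] zmax [0.057 0.06 ] top xyz [ 0.452 -0.049  0.053] ext [0.058 0.055 0.015] ctr@0 [ 0.448 -0.054  0.   ]
[276, 232, 297, 255] zmax [0.065 0.067] top xyz [0.431 0.04  0.06 ] ext [0.06  0.06  0.015] ctr@0 [0.434 0.038 0.   ]
[159, 228, 180, 252] zmax [0.01  0.013] top xyz [0.436 0.387 0.006] ext [0.073 0.067 0.014] ctr@0 [0.436 0.387 0.   ]
[200, 231, 220, 246] zmax [0.01  0.014] top xyz [0.443 0.267 0.007] ext [0.046 0.061 0.016] ctr@0 [0.443 0.267 0.   ]
[187, 146, 327, 199] zmax [0.049 0.083] top xyz [0.641 0.137 0.067] ext [0.154 0.403 0.059] ctr@0 [0.647 0.133 0.   ]
[356, 167, 427, 263] zmax [0.242 0.246] top xyz [ 0.601 -0.272  0.239] ext [0.043 0.044 0.017] ctr@0 [ 0.527 -0.275  0.   ]
[364, 218, 421, 262] zmax [0.15  0.153] top xyz [ 0.45  -0.243  0.147] ext [0.108 0.154 0.018] ctr@0 [ 0.452 -0.278  0.   ]
[397, 169, 422, 194] zmax [0.246 0.247] top xyz [ 0.598 -0.272  0.241] ext [0.038 0.044 0.011] ctr@0 [ 0.631 -0.331  0.   ]
scene table z 0.1176067626587804
[308, 226, 332, 260] zmax [0.064 0.065] top xyz [0.43  0.04  0.059
[... 201 characters left out ...]
max [0.01  0.011] top xyz [0.451 0.256 0.005] ext [0.071 0.076 0.013] ctr@0 [0.451 0.257 0.   ]
[217, 351, 243, 389] zmax [0.01 0.01] top xyz [0.444 0.382 0.004] ext [0.086 0.087 0.013] ctr@0 [0.443 0.383 0.   ]
[160, 187, 277, 323] zmax [0.097 0.186] top xyz [0.735 0.2   0.142] ext [0.073 0.071 0.116] ctr@0 [0.635 0.161 0.   ]
[281, 115, 390, 197] zmax [0.165 0.194] top xyz [ 0.565 -0.25   0.176] ext [0.148 0.169 0.045] ctr@0 [ 0.562 -0.372  0.   ]
[332, 130, 388, 189] zmax [0.152 0.154] top xyz [ 0.473 -0.246  0.148] ext [0.152 0.16  0.015] ctr@0 [ 0.487 -0.396  0.   ]
[305, 92, 325, 128] zmax [0.246 0.247] top xyz [ 0.601 -0.272  0.241] ext [0.042 0.044 0.013] ctr@0 [ 0.751 -0.606  0.   ]
```

```bash
cat > gatefit.py <<'E'
from h import *
from scipy.optimize import least_squares
S=[((-.0,-.039),(.284,-.039)),((0,.048),(.284,.048)),((.287,-.039),(.287,.048)),((-.045,-.039),(0,-.039)),((-.045,.039),(0,.039)),((-.11,-.054),(-.045,-.039)),((-.11,.054),(-.045,.039))]
def dist(q):
    D=[]
    for a,b in S:
        a=np.array(a);b=np.array(b);t=np.clip((q-a)@(b-a)/((b-a)@(b-a)),0,1); D.append(np.hypot(*(q-a-t[:,None]*(b-a)).T))
    return np.min(D,0)
def fit(P,x0=(.655,.0,1.62)):
    s=(P[:,2]>.03)&(P[:,2]<.048)&(P[:,0]>.57)&(P[:,0]<.74)&(P[:,1]>-.1)&(P[:,1]<.34); q=P[s,:2]
    def loc(p):
        c,s=np.cos(p[2]),np.sin(p[2]); return (q-p[:2])@np.array([[c,-s],[s,c]])
    best=min((least_squares(lambda p:dist(loc(p)),[x0[0],y,x0[2]],loss="soft_l1",f_scale=.004) for y in(-.03,0,.03)),key=lambda r:r.cost)
    return best.x,len(q),np.median(dist(loc(best.x)))
E
python3 - <<'E'
from gatefit import *
A=[]
for c in ["top","scene"]:
    f=np.load(c+"0.npz"); m={k:f[k] for k in("mtx","eye","attitude")}; P,uv=cloud(m,f["d"]); A.append(P)
    print(c,fit(P))
    g=f["p"].astype(int); 
    # tiles: grey = low saturation regions in boxes
    for b in {"top":[[159,228,180,252],[200,231,220,246]],"scene":[[251,306,272,331],[217,351,243,389]]}[c]:
        b=[b[0]-5,b[1]-5,b[2]+5,b[3]+5]
        w=g[b[1]:b[3],b[0]:b[2]]; k=w[...,0]-w[...,2]; k=cv2.resize(cv2.GaussianBlur(k.astype(np.float32),(3,3),0),None,fx=4,fy=4,interpolation=cv2.INTER_CUBIC)
        k8=cv2.normalize(k,None,0,255,cv2.NORM_MINMAX).astype(np.uint8); _,t=cv2.threshold(k8,0,255,cv2.THRESH_BINARY_INV+cv2.THRESH_OTSU)
        cn=max(cv2.findContours(t,0,cv2.CHAIN_APPROX_NONE)[0],key=cv2.contourArea)[:,0]
        X=plane(m,(cn+.5)/4-.5+np.array(b[:2]),.006)[:,:2]
        print(c,cv2.minAreaRect((X*1000).astype(np.float32)))
print(fit(np.vstack(A)))
# box
P=np.vstack(A); s=(P[:,2]>.142)&(P[:,2]<.158)&(P[:,0]>.3)&(P[:,0]<.75)&(P[:,1]<-.12)&(P[:,1]>-.45); Q=P[s]
t=Q[Q[:,0]>.52]; print("boxtop",cv2.minAreaRect((t[:,:2]*1000).astype(np.float32)))
f=np.load("top0.npz"); m={k:f[k] for k in("mtx","eye","attitude")}
def un(x,y): return [x/2.66+140-.31,y/2.66+130-.31]
print(plane(m,[un(602,96),un(770,103),un(766,247),un(600,240)],.15).round(3))
print(plane(m,[un(604,333),un(743,341),un(600,325),un(745,333)],.14).round(3), plane(m,[un(670,350)],.11).round(3))
E
```

```text
top (array([0.65056598, 0.04805835, 1.69701589]), 881, np.float64(0.002358349685689397))
top ((437.18353271484375, 388.5241394042969), (99.959716796875, 92.02503967285156), 1.412004828453064)
top ((449.56298828125, 257.125732421875), (61.2940559387207, 73.28964233398438), 15.461017608642578)
scene (array([0.65000031, 0.04819079, 1.69809832]), 1733, np.float64(0.00250138111260826))
scene ((447.48724365234375, 252.71981811523438), (54.280792236328125, 78.54257202148438), 31.079307556152344)
scene ((446.39599609375, 384.64068603515625), (64.34138488769531, 99.59078216552734), 35.884578704833984)
(array([0.65022978, 0.04817792, 1.69795068]), 2614, np.float64(0.002546579243079751))
boxtop ((635.0176391601562, -230.9298858642578), (230.00149536132812, 221.23385620117188), 0.012558946385979652)
[[ 0.643 -0.171  0.15 ]
 [ 0.64  -0.343  0.15 ]
 [ 0.492 -0.336  0.15 ]
 [ 0.494 -0.168  0.15 ]]
[[ 0.402 -0.174  0.14 ]
 [ 0.397 -0.314  0.14 ]
 [ 0.41  -0.17   0.14 ]
 [ 0.405 -0.316  0.14 ]] [[ 0.387 -0.248  0.11 ]]
```

Emit:
{"op": "carry_out", "data": {
  "deltas": "0.35 0.86 0 -0.14 85; 0.35 0.86 0 -0.14 85; 0.35 0.86 0 -0.14 85; 0.35 0.86 0 -0.14 85; 0.35 0.86 0 -0.14 85"
}}

```text
time: 1.42
position: [0.2603, -0.343, 0.2504]
tcp_rot: [3.111, 0.436, 0.0]
contact_force: [1.2, -0.7, 0.4]
grip_width: 0.0848
finger_force: 0.0
```

Emit:
{"op": "carry_out", "data": {
  "deltas": "0.35 0.86 0 -0.14 85; 0.35 0.86 0 -0.14 85; 0.35 0.86 0 -0.14 85; 0.35 0.86 0 -0.14 85; 0.35 0.86 0 -0.14 85"
}}

```text
time: 2.05
position: [0.3303, -0.171, 0.2505]
tcp_rot: [3.125, 0.322, 0.001]
contact_force: [0.7, -0.4, -0.1]
grip_width: 0.085
finger_force: 0.0
```

Emit:
{"op": "carry_out", "data": {
  "deltas": "0.35 0.86 0 -0.14 85; 0.35 0.86 0 -0.14 85; 0.35 0.86 0 -0.14 85; 0.35 0.86 0 -0.14 85; 0.35 0.86 0 -0.14 85"
}}

```text
time: 2.68
position: [0.4004, 0.0011, 0.2505]
tcp_rot: [3.135, 0.208, 0.001]
contact_force: [-0.2, -0.2, 0.0]
grip_width: 0.0849
finger_force: 0.0
```

```bash
python3 - <<'E'
from gatefit import *
from station import imaging,telemetry,nets
m=imaging.camera_model("wrist"); st=telemetry.get_state(); p,d=imaging.read_camera("wrist")
cv2.imwrite("pics/w1.png",p[...,::-1]); np.savez("w1.npz",p=p,d=d,**m); print(st["position"],st["tcp_rot"],m)
for l in ["cup_0","tile_0"]:
    for r in nets.find_in(l,"wrist"):
        b=np.array(r["box"]); print(l,round(r["conf"],2),b.round(), plane(m,[(b[0]+b[2])/2,(b[1]+b[3])/2],.05 if l[0]=="c" else .006,True).round(3))
P,uv=cloud(m,d,True); print(fit(P))
E
```

```text
[0.40039113 0.00109778 0.25050959] [3.13450783e+00 2.07829881e-01 8.55046458e-04] {'mtx': array([[325.1922621 ,   0.        , 273.69849264],
       [  0.        , 325.1922621 , 203.22777025],
       [  0.        ,   0.        ,   1.        ]]), 'eye': array([0.48006881, 0.01152118, 0.37360638]), 'attitude': array([ 2.16980623, -1.9009765 , -0.30596512])}
cup_0 0.78 [208. 111. 275. 182.] [[0.429 0.037 0.05 ]]
cup_0 0.6 [299. 104. 361. 169.] [[ 0.451 -0.05   0.05 ]]
tile_0 0.62 [  0.  94.  34. 134.] [[0.443 0.37  0.006]]
(array([0.53312427, 0.03869688, 1.54738872]), 596, np.float64(0.0031908879545290876))
```

View pics/w1.png

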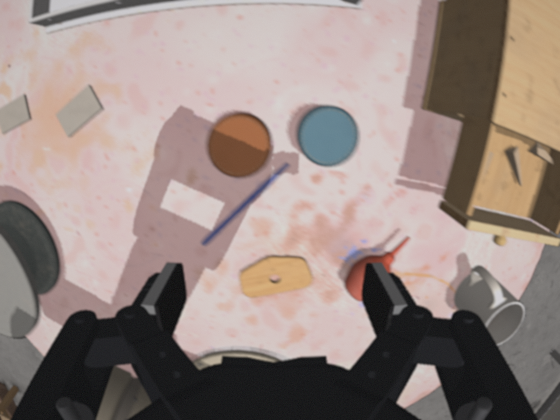

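Emit:
{"op": "carry_out", "data": {
  "deltas": "0.15 0.19 -0.4 -1 82; 0.15 0.19 -0.4 -1 82; 0.15 0.19 -0.4 -1 82; 0.15 0.19 -0.4 -1 82; 0.15 0.19 -0.4 -1 82"
}}

```text
time: 3.45
position: [0.4301, 0.0372, 0.1699]
tcp_rot: [3.08, -0.617, 0.0]
contact_force: [0.1, -0.5, -0.1]
grip_width: 0.082
finger_force: 0.0
```

Emit:
{"op": "carry_out", "data": {
  "deltas": "0 0 -0.64 -1 82; 0 0 -0.64 0 82; 0 0 -0.64 0 82; 0 0 -0.64 0 82; 0 0 -0.64 0 82"
}}

```text
time: 4.08
position: [0.4301, 0.0369, 0.0417]
tcp_rot: [3.045, -0.772, 0.001]
contact_force: [1.1, -0.6, 0.0]
grip_width: 0.0821
finger_force: 0.0
```

Emit:
{"op": "carry_out", "data": {
  "deltas": "0 0 0 0 50; 0 0 0 0 50; 0 0 0 0 50; 0 0 0 0 50; 0 0 0 0 50",
  "squeeze": 30
}}

```text
time: 4.7
position: [0.4301, 0.0379, 0.0426]
tcp_rot: [-3.046, 0.77, -0.001]
contact_force: [-0.6, 0.0, -0.4]
grip_width: 0.0595
finger_force: 32.6
```

Emit:
{"op": "carry_out", "data": {
  "deltas": "0 0 0.2 0 50; 0 0 0.4 0 50; 0 0 0.4 0 50; 0 0 0.5 0 50; 0 0 0.5 0 50"
}}

```text
time: 5.32
position: [0.4299, 0.0379, 0.1234]
tcp_rot: [-3.046, 0.77, -0.0]
contact_force: [0.5, -0.4, -1.7]
grip_width: 0.0598
finger_force: 32.8
```

Emit:
{"op": "carry_out", "data": {
  "deltas": "0.6 -0.45 0 1 50; 0.6 -0.45 0 1 50; 0.6 -0.45 0 1 50; 0.6 -0.45 0 1 50; 0.6 -0.45 0 1 50"
}}

```text
time: 5.95
position: [0.5506, -0.0526, 0.1228]
tcp_rot: [-3.141, -0.05, -0.0]
contact_force: [-0.8, 0.6, -1.4]
grip_width: 0.0598
finger_force: 32.8
```

Emit:
{"op": "carry_out", "data": {
  "deltas": "0.6 0.13 0 1 50; 0.6 0.13 0 0 50; 0.6 0.13 0 0 50; 0.5 0.13 0 0 50; 0.45 0.13 0 0 50"
}}

```text
time: 6.58
position: [0.6605, -0.0258, 0.1227]
tcp_rot: [-3.135, -0.209, 0.001]
contact_force: [0.5, -0.5, -1.1]
grip_width: 0.0595
finger_force: 32.8
```

```bash
cat > look.py <<'E'
import sys
from gatefit import *
from station import imaging,telemetry,nets
G=np.array([.650,.048,1.698])
def tog(xy):
    c,s=np.cos(G[2]),np.sin(G[2]); return (np.atleast_2d(xy)[:,:2]-G[:2])@np.array([[c,-s],[s,c]])
def snap(name,tag,box=None,f=2):
    m=imaging.camera_model(name); st=telemetry.get_state(); p,d=imaging.read_camera(name)
    im=p[...,::-1]
    if box: im=cv2.resize(im[box[1]:box[3],box[0]:box[2]],None,fx=f,fy=f,interpolation=cv2.INTER_CUBIC)
    cv2.imwrite(f"pics/{tag}.png",im); np.savez(tag+".npz",p=p,d=d,**m); return m,p,d,st
E
python3 - <<'E'
from look import *
m,p,d,st=snap("wrist","w2"); print(st["position"],st["tcp_rot"],"gate frame",tog(st["position"]))
A=[cloud(m,d,True)[0]]
print(fit(A[0]))
for c in("top","scene"):
    m,p,d,st=snap(c,c+"2"); A.append(cloud(m,d)[0]); print(fit(A[-1]))
E
```

```text
[ 0.66050699 -0.02582043  0.12265587] [-3.13455673e+00 -2.08819062e-01  5.29453789e-04] gate frame [[-0.07455693 -0.00105717]]
(array([0.65290511, 0.04409077, 1.68561863]), 8537, np.float64(0.003985504079974174))
(array([0.6546302 , 0.04869094, 1.72036184]), 685, np.float64(0.003183729715385511))
(array([0.65009293, 0.04824184, 1.69903028]), 1724, np.float64(0.0025310193145075682))
```

View pics/w2.png

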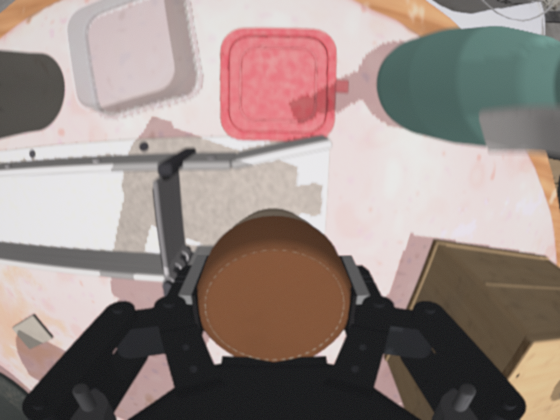

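```bash
python3 - <<'E'
from look import *
A=[]
for c in("top","scene"):
    f=np.load(c+"0.npz"); m={k:f[k] for k in("mtx","eye","attitude")}; A.append(cloud(m,f["d"])[0])
P=np.vstack(A)
for x0 in np.arange(.66,.86,.02):
    r=[]
    for y0 in np.arange(-.2,.36,.04):
        s=(P[:,0]>=x0)&(P[:,0]<x0+.02)&(P[:,1]>=y0)&(P[:,1]<y0+.04); r.append(f"{np.percentile(P[s,2],95)*1000:5.0f}" if s.sum()>3 else "    -")
    print(f"{x0:.2f}","".join(r))
E
```

```text
0.66     3    4    3    7    8    7   58   39   43   44   44   44   40    5    3
0.68     3    3    4    7   42   45   64   44   42   64   53    3    4    3    3
0.70     3    4    4   41   44    8    4   16    4   96  171    3    4    3    3
0.72     4  107  223  249    8   10   44   47   44  172  193    3    4    3   -2
0.74     4  190  235  244    9    9   48   48   47  207  193    3    3    2  -16
0.76     3  223  226    9    8    9   48   48   48  212   95    3    2  -16  -17
0.78     1  220  170    9   11   10   48   48   49    3    3    2  -16  -16    -
0.80   -17    -    4    4    3    3   46   48    4    3    2  -15  -16  -18    -
0.82   -16  -16   -5    1    3    3    5    2    3   -5  -16  -16  -17    -    -
0.84     -  -17  -16   -9   -9   -8   -7  -10  -16  -16  -16  -18    -    -    -
```

Emit:
{"op": "carry_out", "data": {
  "deltas": "0 0 -0.5 0 50; 0 0 -0.5 0 50; 0 0 -0.4 0 50; 0 0 -0.3 0 50; 0 0 -0.18 0 50"
}}

```text
time: 7.35
position: [0.6599, -0.0261, 0.0467]
tcp_rot: [-3.135, -0.209, 0.001]
contact_force: [0.7, 0.2, -2.1]
grip_width: 0.0596
finger_force: 32.8
```

Emit:
{"op": "carry_out", "data": {
  "deltas": "0 0 0 0 50; 0 0 0 0 66; 0 0 0 0 74; 0 0 0 0 78; 0 0 0 0 78"
}}

```text
time: 7.98
position: [0.66, -0.0261, 0.0472]
tcp_rot: [3.135, 0.209, 0.0]
contact_force: [0.7, 0.1, -0.0]
grip_width: 0.0778
finger_force: 0.0
```

Emit:
{"op": "carry_out", "data": {
  "deltas": "0 0 0.5 0 78; 0 0 0.6 0 78; 0 0 0.6 0 78; 0 0 0.6 0 78; 0 0 0.1 0 78"
}}

```text
time: 8.6
position: [0.6606, -0.0262, 0.1447]
tcp_rot: [3.134, 0.209, 0.005]
contact_force: [-0.1, 0.4, -0.6]
grip_width: 0.0783
finger_force: 0.0
```

```bash
python3 - <<'E'
from look import *
m,p,d,st=snap("wrist","w3"); P,uv=cloud(m,d,True)
for r in nets.find_in("cup_0","wrist"):
    b=np.array(r["box"]); c=plane(m,[(b[0]+b[2])/2,(b[1]+b[3])/2],.06,True); print(round(r["conf"],2),b.round(),c,tog(c))
s=(P[:,2]>.045)&(P[:,2]<.075)&(np.hypot(P[:,0]-.6595,P[:,1]+.026)<.05); q=P[s]; print(len(q),q.min(0),q.max(0),tog((q.min(0)+q.max(0))/2))
E
```

```text
0.95 [228. 167. 322. 266.] [[ 0.66287847 -0.02705959  0.06      ]] [[-0.07608692 -0.00325229]]
0.42 [266. 357. 279. 360.] [[ 0.52919202 -0.04275255  0.06      ]] [[-0.07469351  0.13134487]]
6940 [ 0.62767222 -0.05758065  0.04511086] [0.69322735 0.00626097 0.06765126] [[-0.07439038 -0.0010208 ]]
```

Emit:
{"op": "carry_out", "data": {
  "deltas": "0 0 0 1 40; 0 0 0 1 0; 0 0 0 1 0; 0 0 0 1 0; 0 0 0 1 0"
}}

```text
time: 9.32
position: [0.6596, -0.026, 0.1415]
tcp_rot: [-2.971, -1.017, 0.003]
contact_force: [-0.0, 0.5, 0.3]
grip_width: -0.0002
finger_force: 0.0
```

Emit:
{"op": "carry_out", "data": {
  "deltas": "0 0 0 1 0; 0 0 0 1 0; 0 0 0 1 0; 0 0 0 1 0; 0 0 0 1 0"
}}

```text
time: 9.95
position: [0.6596, -0.026, 0.1415]
tcp_rot: [-2.606, -1.751, 0.003]
contact_force: [0.1, 0.1, 0.3]
grip_width: 0.0
finger_force: 0.0
```

Emit:
{"op": "carry_out", "data": {
  "deltas": "0 0 0 1 0; 0 0 0 1 0; 0 0 0 1 0; 0 0 0 1 0; 0 0 0 1 0"
}}

```text
time: 10.58
position: [0.6596, -0.026, 0.1415]
tcp_rot: [-2.064, -2.366, 0.002]
contact_force: [-0.0, -0.0, 0.3]
grip_width: -0.0003
finger_force: 0.0
```

Emit:
{"op": "carry_out", "data": {
  "deltas": "0 0 0 1 0; 0 0 0 1 0; 0 0 0 1 0; 0 0 0 1 0; 0 0 0 1 0"
}}

```text
time: 11.2
position: [0.6596, -0.026, 0.1415]
tcp_rot: [-1.381, -2.819, 0.001]
contact_force: [0.1, -0.4, -0.0]
grip_width: 0.0001
finger_force: 0.0
```

Emit:
{"op": "carry_out", "data": {
  "deltas": "0 0 0 1 0; 0 0 0 1 0; 0 0 0 1 0; 0 0 0 1 0; 0 0 0 1 0"
}}

```text
time: 11.82
position: [0.6595, -0.026, 0.1415]
tcp_rot: [-0.604, -3.08, -0.0]
contact_force: [-0.2, -0.2, -0.4]
grip_width: 0.0001
finger_force: 0.0
```

Emit:
{"op": "carry_out", "data": {
  "deltas": "0.03 -0.27 0 1 0; 0.03 -0.27 0 1 0; 0.03 -0.27 0 1 0; 0.03 -0.27 0 1 0; 0.03 -0.27 0 1 0"
}}

```text
time: 12.45
position: [0.6656, -0.0803, 0.1415]
tcp_rot: [0.214, -3.132, -0.001]
contact_force: [-0.1, 0.6, -0.0]
grip_width: 0.0004
finger_force: 0.0
```

```bash
python3 - <<'E'
from look import *
m,p,d,st=snap("wrist","w4"); print(st["position"],st["tcp_rot"],st["grip_width"],tog(st["position"]),m["eye"],st["q"])
E
```

```text
[ 0.66559371 -0.08034677  0.14145337] [ 2.13811981e-01 -3.13191557e+00 -1.41097235e-03] 0.00035073640899168377 [[-0.12928803  0.00081447]] [ 0.58543391 -0.09170268  0.26469068] [-2.96300880e-01  6.76789091e-01  1.08852225e+00 -1.11277957e-05
  1.37883187e+00 -2.00342106e+00]
```

View pics/w4.png

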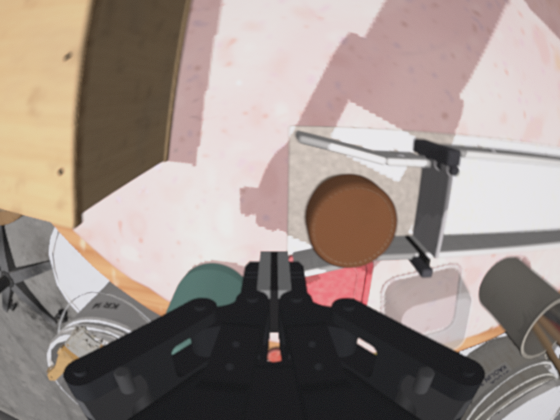

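Emit:
{"op": "carry_out", "data": {
  "deltas": "0 0 -0.6 0 0; 0 0 -0.6 0 0; 0 0 -0.6 0 0; 0 0 -0.5 0 0; 0 0 -0.29 0 0"
}}

```text
time: 13.12
position: [0.6659, -0.0802, 0.0386]
tcp_rot: [0.207, -3.134, 0.0]
contact_force: [-6.4, -13.2, 51.1]
grip_width: 0.0
finger_force: 16.7
```

Emit:
{"op": "carry_out", "data": {
  "deltas": "-0.01 0.08 0 0 0; -0.01 0.1 0 0 0; -0.015 0.12 0 0 0; -0.025 0.2 0 0 0; -0.025 0.2 0 0 0"
}}

```text
time: 13.75
position: [0.6627, -0.0516, 0.0398]
tcp_rot: [-0.208, 3.134, -0.0]
contact_force: [0.0, -1.9, 4.8]
grip_width: -0.0005
finger_force: 2.7
```

```bash
python3 - <<'E'
from look import *
m,p,d,st=snap("wrist","w5",(200,80,560,350)); print(st["position"],st["contact_force"],tog(st["position"]))
for r in nets.find_in("cup_0","wrist")[:2]:
    b=np.array(r["box"]); c=plane(m,[(b[0]+b[2])/2,(b[1]+b[3])/2],.06,True); print(round(r["conf"],2),b.round(),c,tog(c))
E
```

```text
[ 0.66271456 -0.05156772  0.03982114] [ 0.03304209 -1.93443151  4.81477106] [[-1.00376248e-01  1.94188183e-05]]
0.75 [324. 213. 474. 355.] [[ 0.64271796 -0.00479499  0.06      ]] [[-0.05144462  0.01392083]]
```

View pics/w5.png

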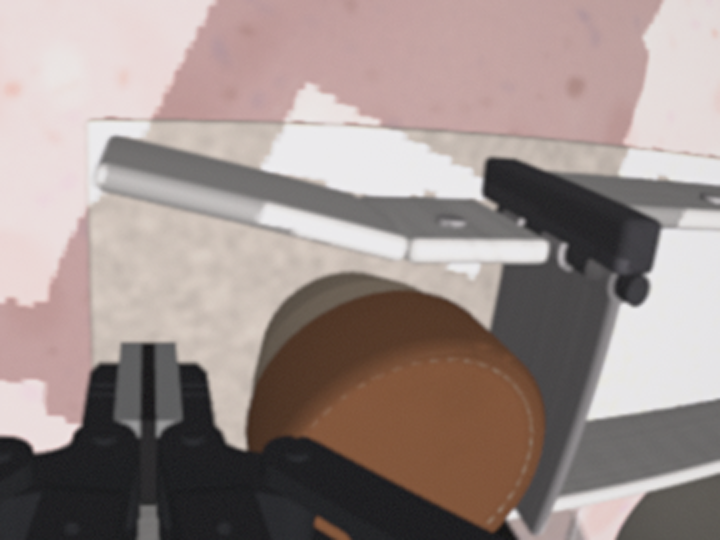

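Emit:
{"op": "carry_out", "data": {
  "deltas": "0 0 0.3 0 0; 0 0 0.6 0 40; 0 0 0.9 0 82; 0 0 0.9 0 82; 0 0 0.3 0 82"
}}

```text
time: 14.48
position: [0.663, -0.052, 0.1619]
tcp_rot: [-0.208, 3.132, -0.001]
contact_force: [-0.6, 0.2, -0.5]
grip_width: 0.0724
finger_force: 0.0
```

```bash
cat >> look.py <<'E'
def cups(P,near=None):
    s=(P[:,2]>.045)&(P[:,2]<.072)
    if near is not None: s&=np.hypot(P[:,0]-near[0],P[:,1]-near[1])<.055
    return P[s]
E
python3 - <<'E'
from look import *
m,p,d,st=snap("wrist","w6",(200,100,560,370)); print(st["position"],st["contact_force"],tog(st["position"]))
P,uv=cloud(m,d,True)
for r in nets.find_in("cup_0","wrist")[:2]:
    b=np.array(r["box"]); c=plane(m,[(b[0]+b[2])/2,(b[1]+b[3])/2],.06,True); print(round(r["conf"],2),b.round(),c,tog(c))
    s=(P[:,2]>.05)&(P[:,2]<.08)&(np.hypot(P[:,0]-c[0,0],P[:,1]-c[0,1])<.042); q=P[s]
    g=tog(q); print(g.min(0),g.max(0),(g.min(0)+g.max(0))/2,"z",np.percentile(q[:,2],[50,98]))
    h=q[q[:,2]>.058]; gg=tog(h); print(np.linalg.lstsq(np.c_[gg,np.ones(len(gg))],h[:,2],rcond=None)[0])
E
```

```text
[ 0.66301585 -0.05204254  0.16189798] [-0.59629888  0.24550897 -0.4528039 ] [[-0.10088545 -0.0002192 ]]
0.57 [306. 163. 393. 253.] [[0.65270758 0.00312969 0.06      ]] [[-0.04485127  0.00300658]]
[-0.07803427 -0.0324606 ] [-0.01349351  0.03181024] [-0.04576389 -0.00032518] z [0.06350448 0.06619174]
[ 0.00141249 -0.00419698  0.06372031]
```

View pics/w6.png

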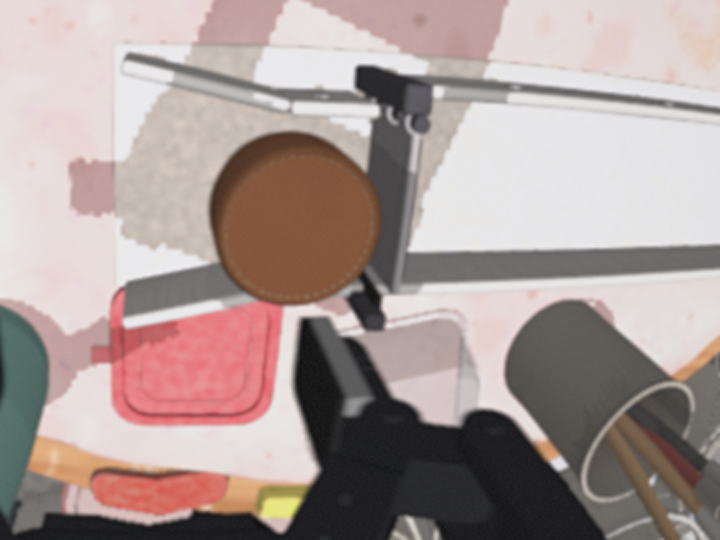

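Emit:
{"op": "carry_out", "data": {
  "deltas": "-0.035 0.275 0 -1 80; -0.035 0.275 0 -1 80; -0.035 0.275 0 -1 80; -0.035 0.275 0 -1 80; -0.035 0.275 0 -1 80"
}}

```text
time: 15.2
position: [0.6549, 0.0034, 0.1574]
tcp_rot: [-0.615, -3.077, 0.0]
contact_force: [0.2, 0.6, 0.0]
grip_width: 0.0797
finger_force: 0.0
```

Emit:
{"op": "carry_out", "data": {
  "deltas": "0 0 -0.3 -1 80; 0 0 -0.3 -1 80; 0 0 -0.3 -1 80; 0 0 -0.3 -1 80; 0 0 -0.3 -1 80"
}}

```text
time: 15.82
position: [0.6547, 0.003, 0.097]
tcp_rot: [-1.39, -2.813, 0.002]
contact_force: [-0.1, -0.1, -0.4]
grip_width: 0.08
finger_force: 0.0
```

Emit:
{"op": "carry_out", "data": {
  "deltas": "0 0 -0.3 0 80; 0 0 -0.3 0 80; 0 0 -0.2 0 80; 0 0 -0.1 0 80; 0 0 0 0 80"
}}

```text
time: 16.45
position: [0.6562, 0.0029, 0.0651]
tcp_rot: [1.384, 2.817, 0.002]
contact_force: [-3.2, 1.5, 10.9]
grip_width: 0.0801
finger_force: 5.5
```

Emit:
{"op": "carry_out", "data": {
  "deltas": "0 0 0.2 0 80; 0 0 0 0 70; 0 0 0 0 50; 0 0 0 0 50; 0 0 0 0 50",
  "squeeze": 25
}}

```text
time: 17.08
position: [0.6558, 0.0029, 0.0717]
tcp_rot: [1.386, 2.819, 0.0]
contact_force: [1.0, -0.3, 4.3]
grip_width: 0.0591
finger_force: 26.6
```

Emit:
{"op": "carry_out", "data": {
  "deltas": "0.018 -0.15 0 0 50; 0.018 -0.15 0 0 50; 0.018 -0.15 0 0 50; 0.018 -0.15 0 0 50; 0.018 -0.15 0 0 50"
}}

```text
time: 17.7
position: [0.6594, -0.0276, 0.0717]
tcp_rot: [1.387, 2.819, 0.001]
contact_force: [0.2, 0.9, 4.9]
grip_width: 0.0594
finger_force: 26.7
```

Emit:
{"op": "carry_out", "data": {
  "deltas": "0.018 -0.15 0 0 50; 0 0 0 0 50; 0 0 0 0 66; 0 0 0 0 78; 0 0 0 0 78"
}}

```text
time: 18.32
position: [0.6598, -0.0331, 0.0712]
tcp_rot: [-1.386, -2.818, 0.0]
contact_force: [-0.4, 0.4, 0.6]
grip_width: 0.0781
finger_force: 0.0
```

Emit:
{"op": "carry_out", "data": {
  "deltas": "0 0 0.4 0 80; 0 0 0.6 1 80; 0 0 0.6 1 80; 0 0 0.4 1 80; 0 0 0 1 80"
}}

```text
time: 18.95
position: [0.6606, -0.0332, 0.1545]
tcp_rot: [0.764, 3.043, 0.0]
contact_force: [1.1, -0.6, -0.3]
grip_width: 0.0797
finger_force: 0.0
```

Emit:
{"op": "carry_out", "data": {
  "deltas": "0 0 0 1 80; 0 0 0 1 80; 0 0 0 1 80; 0 0 0 1 80; 0 0 0 1 80"
}}

```text
time: 19.58
position: [0.6601, -0.0331, 0.1528]
tcp_rot: [-0.05, 3.14, -0.001]
contact_force: [0.1, -0.1, -0.2]
grip_width: 0.0803
finger_force: 0.0
```

```bash
cat >> look.py <<'E'
def cupcheck(tag,zr=.06):
    m,p,d,st=snap("wrist",tag); print(st["position"],st["tcp_rot"],"tcp gate",tog(st["position"]))
    P,uv=cloud(m,d,True)
    for r in nets.find_in("cup_0","wrist")[:3]:
        b=np.array(r["box"]); c=plane(m,[(b[0]+b[2])/2,(b[1]+b[3])/2],zr,True)
        s=(P[:,2]>.048)&(P[:,2]<.085)&(np.hypot(P[:,0]-c[0,0],P[:,1]-c[0,1])<.042); q=P[s]
        print(round(r["conf"],2),b.round(),c.round(3))
        if len(q)>50:
            g=tog(q); k=(q.min(0)+q.max(0))/2; print("  gate",g.min(0).round(4),g.max(0).round(4),((g.min(0)+g.max(0))/2).round(4),"world",k.round(4),"z",np.percentile(q[:,2],[50,98]).round(4))
E
python3 -c "
from look import *
cupcheck('w7')"
```

```text
[ 0.66008852 -0.03309233  0.15279827] [-4.98767667e-02  3.13999189e+00 -5.59763218e-04] tcp gate [[-0.08171698  0.00028043]]
0.87 [229. 163. 320. 262.] [[ 0.657 -0.033  0.06 ]]
  gate [-0.1155 -0.0318] [-0.0517  0.0332] [-0.0836  0.0007] world [ 0.6597 -0.0348  0.058 ] z [0.0635 0.0663]
```

Emit:
{"op": "carry_out", "data": {
  "deltas": "0 -0.03 -0.6 1 80; 0 0 -0.6 0 80; 0 0 -0.6 0 80; 0 0 -0.5 0 80; 0 0 -0.33 0 80"
}}

```text
time: 20.3
position: [0.66, -0.0343, 0.046]
tcp_rot: [0.206, -3.135, -0.0]
contact_force: [-0.2, -0.3, -0.1]
grip_width: 0.08
finger_force: 0.0
```

Emit:
{"op": "carry_out", "data": {
  "deltas": "0 0 0 0 70; 0 0 0 0 50; 0 0 0 0 50; 0 0 0 0 50; 0 0 0.05 0 50",
  "squeeze": 30
}}

```text
time: 20.92
position: [0.6597, -0.0343, 0.0483]
tcp_rot: [0.208, -3.134, -0.0]
contact_force: [-0.2, -0.1, -1.0]
grip_width: 0.0594
finger_force: 32.6
```

Emit:
{"op": "carry_out", "data": {
  "deltas": "-0.02 0.16 0 0 50; -0.03 0.24 0 0 50; -0.04 0.3 0 0 50; -0.04 0.3 0 0 50; -0.04 0.3 0 0 50"
}}

```text
time: 21.55
position: [0.6529, 0.0185, 0.0483]
tcp_rot: [0.209, -3.134, 0.001]
contact_force: [0.7, -2.0, -1.0]
grip_width: 0.0597
finger_force: 34.2
```

Emit:
{"op": "carry_out", "data": {
  "deltas": "-0.045 0.35 0 0 50; -0.045 0.35 0 0 50; -0.045 0.35 0 0 50; -0.045 0.35 0 0 50; -0.045 0.35 0 0 50"
}}

```text
time: 22.18
position: [0.6441, 0.0888, 0.0484]
tcp_rot: [-0.209, 3.134, 0.0]
contact_force: [0.9, -1.0, -1.7]
grip_width: 0.0595
finger_force: 33.2
```

Emit:
{"op": "carry_out", "data": {
  "deltas": "-0.045 0.35 0 0 50; -0.05 0.4 0 0 50; -0.05 0.4 0 0 50; -0.05 0.4 0 0 50; -0.05 0.4 0 0 50"
}}

```text
time: 22.8
position: [0.634, 0.1669, 0.0482]
tcp_rot: [0.209, -3.134, -0.0]
contact_force: [0.2, 0.2, -0.7]
grip_width: 0.0594
finger_force: 33.3
```

```bash
python3 - <<'E'
from look import *
m,p,d,st=snap("scene","s8",(150,170,300,330),3.5); print(st["position"],tog(st["position"]),st["contact_force"])
E
```

```text
[0.63397435 0.16685205 0.04821863] [[0.11992481 0.0008185 ]] [ 0.21595205  0.19255506 -0.713966  ]
```

View pics/s8.png

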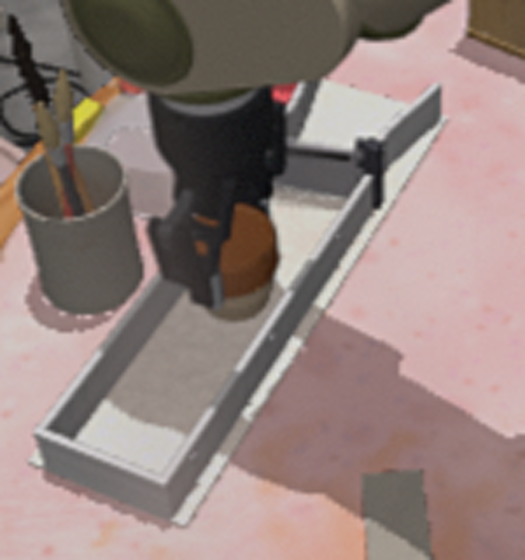

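Emit:
{"op": "carry_out", "data": {
  "deltas": "-0.055 0.42 0 0 50; -0.055 0.42 0 0 50; -0.055 0.42 0 0 50; -0.055 0.42 0 0 50; -0.055 0.42 0 0 50"
}}

```text
time: 23.48
position: [0.6232, 0.2509, 0.0483]
tcp_rot: [0.209, -3.135, 0.0]
contact_force: [-0.1, 0.1, -1.1]
grip_width: 0.0602
finger_force: 33.4
```

Emit:
{"op": "carry_out", "data": {
  "deltas": "0 0 -0.06 0 50; 0 0 0 0 50; 0 0 0 0 66; 0 0 0 0 76; 0 0 0 0 76"
}}

```text
time: 24.1
position: [0.6233, 0.2495, 0.0457]
tcp_rot: [0.208, -3.134, 0.0]
contact_force: [0.7, -0.1, 0.9]
grip_width: 0.0762
finger_force: 0.0
```

Emit:
{"op": "carry_out", "data": {
  "deltas": "0 0 0.3 0 76; 0 0 0.6 0 76; 0 0 0.8 0 76; 0 0 0.8 0 76; 0 0 0.5 0 80"
}}

```text
time: 24.72
position: [0.6237, 0.2497, 0.1687]
tcp_rot: [-0.208, 3.132, 0.001]
contact_force: [-0.4, 0.1, -0.9]
grip_width: 0.08
finger_force: 0.0
```

Emit:
{"op": "carry_out", "data": {
  "deltas": "-0.7 -0.9 0.3 0 80; -0.7 -0.9 0.3 0 80; -0.7 -0.9 0 0 80; -0.7 -0.9 0 0 80; -0.7 -0.9 0 0 80"
}}

```text
time: 25.35
position: [0.4824, 0.0686, 0.1909]
tcp_rot: [-0.209, 3.133, -0.001]
contact_force: [0.6, 0.1, -0.2]
grip_width: 0.0805
finger_force: 0.0
```

```bash
python3 -c "
from look import *
cupcheck('w9')
m,p,d,st=snap('top','t9')
f=np.load('top0.npz'); 
for l in ('cup_0','tile_0','flap'):
    for r in nets.find_in(l,'top')[:4]:
        b=np.array(r['box']); c=plane(m,[(b[0]+b[2])/2,(b[1]+b[3])/2],.05 if l[0]=='c' else .006); print(l,round(r['conf'],2),b.round(),c.round(3),tog(c).round(3))
"
```

```text
[0.48244318 0.06863488 0.19085138] [-2.08758257e-01  3.13315723e+00 -6.32373092e-04] tcp gate [[0.04172457 0.16358529]]
0.61 [113. 106. 182. 180.] [[ 0.448 -0.041  0.06 ]]
  gate [-0.1029  0.1785] [-0.0402  0.2408] [-0.0716  0.2096] world [ 0.4513 -0.0495  0.0523] z [0.0526 0.0553]
0.45 [408. 298. 437. 319.] [[0.58  0.239 0.06 ]]
cup_0 0.78 [204. 161. 224. 186.] [[0.63  0.256 0.05 ]] [[ 0.209 -0.006]]
cup_0 0.68 [307. 226. 327. 252.] [[ 0.448 -0.048  0.05 ]] [[-0.069  0.213]]
cup_0 0.18 [186. 148. 329. 204.] [[0.628 0.128 0.05 ]] [[0.082 0.012]]
tile_0 0.84 [156. 234. 181. 247.] [[0.435 0.389 0.006]] [[0.366 0.17 ]]
tile_0 0.76 [202. 229. 225. 247.] [[0.444 0.256 0.006]] [[0.232 0.177]]
flap 0.46 [287. 165. 290. 187.] [[0.638 0.037 0.006]] [[-0.009  0.013]]
```

Emit:
{"op": "carry_out", "data": {
  "deltas": "-0.155 -0.59 -0.1 0 80; -0.155 -0.59 -0.1 0 80; -0.155 -0.59 -0.1 0 80; -0.155 -0.59 -0.1 0 80; -0.155 -0.59 -0.1 0 80"
}}

```text
time: 26.28
position: [0.4529, -0.0485, 0.1698]
tcp_rot: [-0.211, 3.134, -0.0]
contact_force: [-0.3, -0.0, 0.4]
grip_width: 0.0802
finger_force: 0.0
```

Emit:
{"op": "carry_out", "data": {
  "deltas": "0 0 -0.7 0 80; 0 0 -0.7 0 80; 0 0 -0.7 0 80; 0 0 -0.7 0 80; 0 0 -0.4 0 80"
}}

```text
time: 26.9
position: [0.4528, -0.0477, 0.0406]
tcp_rot: [0.211, -3.133, -0.001]
contact_force: [0.3, 0.6, -0.4]
grip_width: 0.08
finger_force: 0.0
```

Emit:
{"op": "carry_out", "data": {
  "deltas": "0 0 0 0 70; 0 0 0 0 48; 0 0 0 0 48; 0 0 0 0 48; 0 0 0 0 48",
  "squeeze": 30
}}

```text
time: 27.52
position: [0.4528, -0.0483, 0.0425]
tcp_rot: [-0.208, 3.133, -0.001]
contact_force: [0.5, 1.5, 6.9]
grip_width: 0.0576
finger_force: 32.7
```

Emit:
{"op": "carry_out", "data": {
  "deltas": "0 0 0.2 0 48; 0 0 0.4 0 48; 0 0 0.5 0 48; 0 0 0.5 0 48; 0 0 0.4 0 48"
}}

```text
time: 28.15
position: [0.4521, -0.0484, 0.1229]
tcp_rot: [0.209, -3.135, 0.0]
contact_force: [0.3, -0.1, -2.0]
grip_width: 0.0578
finger_force: 32.7
```

Emit:
{"op": "carry_out", "data": {
  "deltas": "0.5 0.04 0 0 48; 0.55 0.04 0 0 48; 0.55 0.04 0 0 48; 0.55 0.04 0 0 48; 0.55 0.04 0 0 48"
}}

```text
time: 28.78
position: [0.5607, -0.0403, 0.1221]
tcp_rot: [0.209, -3.134, 0.0]
contact_force: [0.3, -0.5, -2.1]
grip_width: 0.0577
finger_force: 32.7
```

Emit:
{"op": "carry_out", "data": {
  "deltas": "0.5 0.04 0 0 48; 0.5 0.04 0 0 48; 0.5 0.04 0 0 48; 0.5 0.04 0 0 48; 0.5 0.04 0 0 48"
}}

```text
time: 29.4
position: [0.6606, -0.0323, 0.1219]
tcp_rot: [0.208, -3.134, -0.0]
contact_force: [-0.6, -0.8, -1.0]
grip_width: 0.0574
finger_force: 32.7
```

Emit:
{"op": "carry_out", "data": {
  "deltas": "0 0 -0.5 0 48; 0 0 -0.5 0 48; 0 0 -0.5 0 48; 0 0 -0.2 0 48; 0 0 -0.12 0 48"
}}

```text
time: 30.02
position: [0.6604, -0.0324, 0.0492]
tcp_rot: [0.209, -3.135, 0.0]
contact_force: [0.6, 0.1, -1.6]
grip_width: 0.0574
finger_force: 32.7
```

Emit:
{"op": "carry_out", "data": {
  "deltas": "-0.02 0.16 0 0 48; -0.03 0.24 0 0 48; -0.04 0.3 0 0 48; -0.04 0.3 0 0 48; -0.04 0.3 0 0 48"
}}

```text
time: 30.65
position: [0.6534, 0.0205, 0.0493]
tcp_rot: [-0.209, 3.135, -0.001]
contact_force: [-0.0, -1.3, -0.6]
grip_width: 0.0578
finger_force: 33.9
```

Emit:
{"op": "carry_out", "data": {
  "deltas": "-0.045 0.35 0 0 48; -0.045 0.35 0 0 48; -0.045 0.35 0 0 48; -0.045 0.35 0 0 48; -0.045 0.35 0 0 48"
}}

```text
time: 31.28
position: [0.6445, 0.0908, 0.0491]
tcp_rot: [-0.209, 3.135, 0.0]
contact_force: [1.2, -1.6, -1.5]
grip_width: 0.0579
finger_force: 32.9
```

Emit:
{"op": "carry_out", "data": {
  "deltas": "-0.05 0.38 0 0 48; -0.05 0.38 0 0 48; -0.05 0.38 0 0 48; -0.05 0.38 0 0 48; -0.05 0.38 0 0 48"
}}

```text
time: 31.9
position: [0.6342, 0.1668, 0.049]
tcp_rot: [0.209, -3.134, -0.0]
contact_force: [0.2, 0.1, -1.9]
grip_width: 0.0574
finger_force: 33.0
```

Emit:
{"op": "carry_out", "data": {
  "deltas": "0 0 -0.05 0 48; 0 0 0 0 48; 0 0 0 0 64; 0 0 0 0 74; 0 0 0 0 74"
}}

```text
time: 32.52
position: [0.6347, 0.1654, 0.0473]
tcp_rot: [-0.208, 3.134, -0.0]
contact_force: [-0.1, -0.2, -0.1]
grip_width: 0.074
finger_force: 0.0
```

Emit:
{"op": "carry_out", "data": {
  "deltas": "0 0 0.3 0 74; 0 0 0.6 0 74; 0 0 0.8 0 74; 0 0 0.8 0 74; 0 0 0.8 0 74"
}}

```text
time: 33.15
position: [0.6345, 0.1657, 0.1813]
tcp_rot: [-0.208, 3.134, -0.0]
contact_force: [0.3, 0.5, -0.5]
grip_width: 0.0743
finger_force: 0.0
```

Emit:
{"op": "carry_out", "data": {
  "deltas": "-0.5 0.7 0.2 0 70; -0.5 0.7 0.2 0 70; -0.5 0.7 0.2 0 70; -0.5 0.7 0.2 0 70; -0.5 0.7 0 0 70"
}}

```text
time: 33.78
position: [0.534, 0.3066, 0.2129]
tcp_rot: [-0.208, 3.132, 0.001]
contact_force: [-0.3, 0.8, -0.4]
grip_width: 0.07
finger_force: 0.0
```

```bash
cat >> look.py <<'E'
def tiles(m,p,boxes,wrist=True,z=.006):
    for b in boxes:
        b=np.round(b).astype(int)+[-8,-8,8,8]; b=np.clip(b,0,[560,420,560,420]); w=p[b[1]:b[3],b[0]:b[2]].astype(np.float32)
        k=cv2.GaussianBlur(w[...,0]-w[...,1],(3,3),0); k=cv2.resize(k,None,fx=4,fy=4,interpolation=cv2.INTER_CUBIC)
        k8=cv2.normalize(k,None,0,255,cv2.NORM_MINMAX).astype(np.uint8); _,t=cv2.threshold(k8,0,255,cv2.THRESH_BINARY_INV+cv2.THRESH_OTSU)
        t=cv2.morphologyEx(t,cv2.MORPH_OPEN,np.ones((9,9),np.uint8))
        cn=max(cv2.findContours(t,0,cv2.CHAIN_APPROX_NONE)[0],key=cv2.contourArea)[:,0]
        X=plane(m,(cn+.5)/4-.5+b[:2],z,wrist)[:,:2]; (c,s,a)=cv2.minAreaRect((X*1000).astype(np.float32))
        sh=a if s[0]<s[1] else a+90
        print("tile centre",np.round(c,1),"size",np.round(s,1),"short-axis angle",round((sh+90)%180-90,1))
E
python3 -c "
from look import *
m,p,d,st=snap('wrist','w10'); print(st['position'],st['tcp_rot'],m['eye'])
R=nets.find_in('tile_0','wrist'); print([(round(r['conf'],2),np.round(r['box'])) for r in R])
tiles(m,p,[r['box'] for r in R[:3]])
P,uv=cloud(m,d,True)
for r in R[:2]:
    b=r['box']; s=(uv[:,0]>b[0]+8)&(uv[:,0]<b[2]-8)&(uv[:,1]>b[1]+8)&(uv[:,1]<b[3]-8); print(np.median(P[s],0))
m,p,d,st=snap('top','t10')
for l in ('cup_0','flap'):
    for r in nets.find_in(l,'top')[:4]:
        b=np.array(r['box']); c=plane(m,[(b[0]+b[2])/2,(b[1]+b[3])/2],.05 if l[0]=='c' else .006); print(l,round(r['conf'],2),b.round(),c.round(3),tog(c).round(3))
"
```

```text
[0.53401519 0.30662636 0.21290314] [-2.08403800e-01  3.13224420e+00  1.04075523e-03] [0.45322685 0.29553484 0.33574011]
[(0.83, array([325.,  78., 392., 124.])), (0.57, array([202.,  59., 275., 122.]))]
tile centre [440.4 381.8] size [66.2 89.9] short-axis angle 10.1
tile centre [451.  254.2] size [77.4 81.6] short-axis angle 6.3
[0.44199062 0.38088721 0.00540613]
[0.44876185 0.25946762 0.00513483]
cup_0 0.7 [234. 164. 256. 189.] [[0.623 0.164 0.05 ]] [[0.119 0.012]]
cup_0 0.67 [203. 163. 226. 187.] [[0.627 0.255 0.05 ]] [[ 0.209 -0.003]]
cup_0 0.42 [192. 146. 326. 201.] [[0.635 0.125 0.05 ]] [[0.078 0.005]]
```

View pics/w10.png

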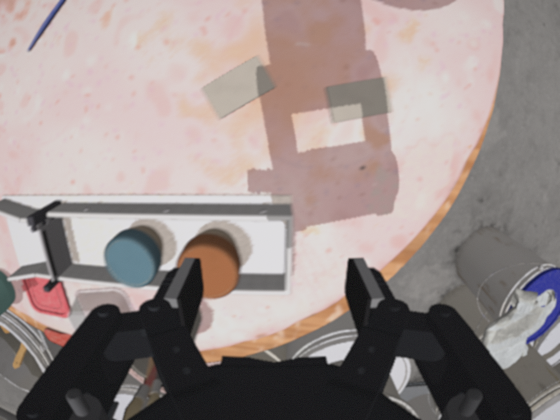

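```bash
cat > tl.py <<'E'
from look import *
def corners(tag,C,z=.006):
    f=np.load(tag+".npz"); m={k:f[k] for k in("mtx","eye","attitude")}
    for c in C:
        X=plane(m,c,z,True)[:,:2]; print((X*1000).round(0).tolist(),X.mean(0).round(4))
        for i in range(4):
            e=X[(i+1)%4]-X[i]; print("  edge",round(np.hypot(*e)*1000,1),"ang",round(np.degrees(np.arctan2(e[1],e[0]))%180,1))
E
python3 - <<'E'
from tl import *
p=cv2.imread("pics/w10.png"); cv2.imwrite("pics/w10c.png",cv2.resize(p[40:140,185:405],None,fx=3.6,fy=3.6,interpolation=cv2.INTER_CUBIC))
corners("w10",[[(203,94),(258,58),(273,81),(223,118)],[(326,87),(382,78),(390,114),(332,122)]])
E
```

```text
[[456.0, 224.0], [414.0, 275.0], [436.0, 293.0], [479.0, 247.0]] [0.4463 0.2596]
  edge 66.0 ang 129.7
  edge 27.9 ang 39.7
  edge 62.6 ang 133.7
  edge 32.4 ang 46.0
[[434.0, 346.0], [413.0, 402.0], [449.0, 418.0], [468.0, 357.0]] [0.441  0.3808]
  edge 60.3 ang 110.0
  edge 38.7 ang 23.0
  edge 63.3 ang 107.8
  edge 36.3 ang 18.5
```

View pics/w10c.png

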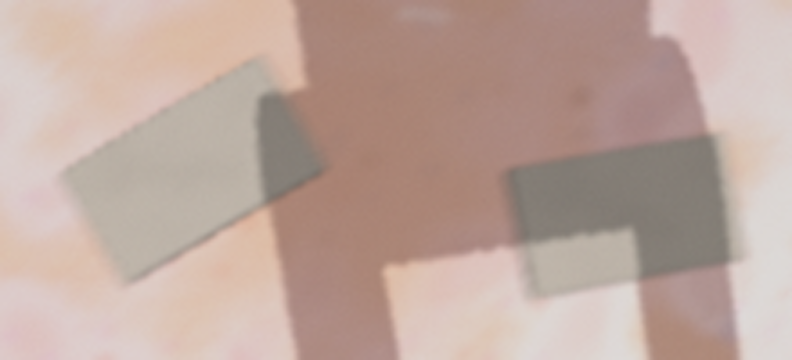

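```bash
python3 - <<'E'
from tl import *
u=lambda L:[(x/3.6+185-.36,y/3.6+40-.36) for x,y in L]
corners("w10",[u([(65,175),(262,58),(325,168),(127,285)]),u([(512,168),(718,135),(742,258),(535,298)])])
E
```

```text
[[451.0, 223.0], [412.0, 274.0], [441.0, 295.0], [480.0, 244.0]] [0.4459 0.259 ]
  edge 63.8 ang 127.1
  edge 35.8 ang 36.5
  edge 64.3 ang 127.6
  edge 36.4 ang 35.7
[[433.0, 347.0], [412.0, 405.0], [446.0, 418.0], [468.0, 359.0]] [0.4397 0.3819]
  edge 61.7 ang 110.0
  edge 36.6 ang 21.4
  edge 63.4 ang 110.9
  edge 37.5 ang 18.9
```

Emit:
{"op": "carry_out", "data": {
  "deltas": "-0.22 -0.12 -0.4 -1 60; -0.22 -0.12 -0.4 -1 60; -0.22 -0.12 -0.4 -1 60; -0.22 -0.12 -0.4 -1 60; -0.22 -0.12 -0.4 -1 60"
}}

```text
time: 34.65
position: [0.4911, 0.2805, 0.1308]
tcp_rot: [0.618, 3.08, -0.0]
contact_force: [0.6, 0.4, -0.6]
grip_width: 0.0601
finger_force: 0.0
```

Emit:
{"op": "carry_out", "data": {
  "deltas": "-0.22 -0.12 -0.3 -1 55; -0.22 -0.12 -0.3 -1 55; -0.22 -0.12 -0.3 -1 55; -0.22 -0.12 -0.3 -1 55; -0.22 -0.12 -0.3 -1 55"
}}

```text
time: 35.28
position: [0.4472, 0.2567, 0.0709]
tcp_rot: [1.393, 2.815, 0.0]
contact_force: [1.9, 0.0, -0.9]
grip_width: 0.0548
finger_force: 0.0
```

Emit:
{"op": "carry_out", "data": {
  "deltas": "0 0 -0.3 -0.2 52; 0 0 -0.2 0 52; 0 0 -0.2 0 52; 0 0 -0.1 0 52; 0 0 0 0 52"
}}

```text
time: 35.9
position: [0.4466, 0.2577, 0.039]
tcp_rot: [-1.415, -2.804, 0.0]
contact_force: [-0.2, -0.4, -0.1]
grip_width: 0.0516
finger_force: 0.0
```

Emit:
{"op": "carry_out", "data": {
  "deltas": "0 0 -0.15 0 46; 0 0 -0.15 0 46; 0 0 -0.1 0 46; 0 0 0 0 46; 0 0 0 0 46"
}}

```text
time: 36.52
position: [0.4466, 0.2577, 0.0232]
tcp_rot: [1.416, 2.804, 0.0]
contact_force: [-0.0, -0.7, 0.6]
grip_width: 0.0463
finger_force: 0.0
```

Emit:
{"op": "carry_out", "data": {
  "deltas": "0 0 -0.05 0 46; 0 0 0 0 46; 0 0 -0.02 0 46; 0 0 0 0 46; 0 0 0 0 46"
}}

```text
time: 37.15
position: [0.4466, 0.2577, 0.0203]
tcp_rot: [1.416, 2.804, 0.0]
contact_force: [-0.4, -0.2, 0.1]
grip_width: 0.0459
finger_force: 0.0
```

```bash
python3 - <<'E'
from tl import *
m,p,d,st=snap("wrist","w11",(180,150,380,300),4); print(st["position"],st["contact_force"])
E
```

```text
[0.44655217 0.2576973  0.02034483] [-0.39583669 -0.22653178  0.11345434]
```

View pics/w11.png

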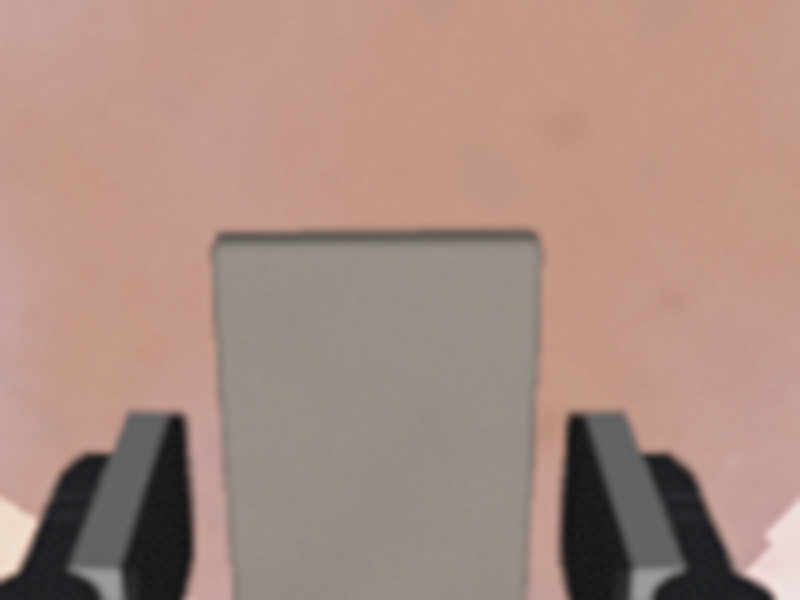

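Emit:
{"op": "carry_out", "data": {
  "deltas": "0 0 -0.05 0 46; 0 0 -0.05 0 46; 0 0 0 0 46; 0 0 0 0 46; 0 0 0 0 46"
}}

```text
time: 37.83
position: [0.4466, 0.2577, 0.0167]
tcp_rot: [1.416, 2.804, 0.0]
contact_force: [-1.0, -0.1, 6.6]
grip_width: 0.046
finger_force: 3.1
```

Emit:
{"op": "carry_out", "data": {
  "deltas": "0 0 -0.03 0 46; 0 0 -0.03 0 46; 0 0 0 0 46; 0 0 0 0 46; 0 0 0 0 46"
}}

```text
time: 38.45
position: [0.4466, 0.2577, 0.0165]
tcp_rot: [1.415, 2.803, 0.002]
contact_force: [-8.5, -3.5, 34.5]
grip_width: 0.0465
finger_force: 17.1
```

Emit:
{"op": "carry_out", "data": {
  "deltas": "0 0 0.11 0 46; 0 0 0 0 40; 0 0 0 0 30; 0 0 0 0 30; 0 0 0 0 30",
  "squeeze": 30
}}

```text
time: 39.08
position: [0.4466, 0.2577, 0.0184]
tcp_rot: [1.416, 2.804, -0.0]
contact_force: [-0.9, -0.9, 7.4]
grip_width: 0.0367
finger_force: 29.6
```

Emit:
{"op": "carry_out", "data": {
  "deltas": "0 0 0.3 0 30; 0 0 0.5 0 30; 0 0 0.8 0 30; 0 0 0.8 0 30; 0 0 0.8 0 30"
}}

```text
time: 39.7
position: [0.4464, 0.2576, 0.1476]
tcp_rot: [-1.416, -2.804, 0.0]
contact_force: [0.9, 0.0, -0.7]
grip_width: 0.0368
finger_force: 30.6
```

Emit:
{"op": "carry_out", "data": {
  "deltas": "0.014 -0.84 0.3 0.58 30; 0.014 -0.84 0.3 0.58 30; 0.014 -0.84 0.3 0.58 30; 0.014 -0.84 0.3 0.58 30; 0.014 -0.84 0.3 0.58 30"
}}

```text
time: 40.33
position: [0.4491, 0.0886, 0.207]
tcp_rot: [-0.973, -2.987, -0.0]
contact_force: [0.8, -0.3, -0.5]
grip_width: 0.037
finger_force: 30.6
```

Emit:
{"op": "carry_out", "data": {
  "deltas": "0.014 -0.84 0 0.58 30; 0.014 -0.84 0 0.58 30; 0.014 -0.84 0 0.58 30; 0.014 -0.84 0 0.58 30; 0.014 -0.84 0 0.58 30"
}}

```text
time: 40.95
position: [0.4519, -0.0794, 0.2066]
tcp_rot: [-0.51, -3.1, -0.0]
contact_force: [-0.4, -0.2, -0.5]
grip_width: 0.0368
finger_force: 30.6
```

Emit:
{"op": "carry_out", "data": {
  "deltas": "0.014 -0.84 0 0.58 30; 0.014 -0.84 0 0.58 30; 0.014 -0.84 0 0.58 30; 0.014 -0.84 0 0.58 30; 0.014 -0.81 0 0.58 30"
}}

```text
time: 41.58
position: [0.4547, -0.2461, 0.2065]
tcp_rot: [-0.035, -3.141, -0.0]
contact_force: [0.8, -0.4, -0.7]
grip_width: 0.0372
finger_force: 30.6
```

```bash
python3 - <<'E'
from tl import *
m,p,d,st=snap("wrist","w12"); print(st["position"],st["tcp_rot"],m["eye"])
P,uv=cloud(m,d,True)
s=(P[:,2]>.115)&(P[:,2]<.158)&(P[:,0]>.36)&(P[:,0]<.52)&(P[:,1]<-.15)&(P[:,1]>-.34); Q=P[s]
# front panel top: low-x strip
t=Q[(Q[:,2]>.132)&(Q[:,2]<.147)&(Q[:,0]<.43)]; print(len(t),np.percentile(t,[2,50,98],axis=0))
for y0 in (-.31,-.29,-.27,-.22,-.2,-.18):
    k=t[np.abs(t[:,1]-y0)<.01]
    if len(k)>5: print(y0,np.percentile(k[:,0],[3,50,97]).round(4))
b=P[(P[:,2]>.142)&(P[:,2]<.158)&(P[:,0]>.45)&(P[:,0]<.6)&(P[:,1]<-.15)&(P[:,1]>-.36)]
for y0 in (-.31,-.27,-.23,-.19): 
    k=b[np.abs(b[:,1]-y0)<.01]
    if len(k)>5: print("box",y0,np.percentile(k[:,0],[1,99]).round(4),k[:,2].mean())
w=P[(P[:,2]>.115)&(P[:,2]<.14)&(P[:,0]>.42)&(P[:,0]<.48)]; print("sides",np.percentile(w[w[:,1]>-.22][:,1],[5,50,95]),np.percentile(w[w[:,1]<-.28][:,1],[5,50,95]))
E
```

```text
[ 0.45473165 -0.24613415  0.20652338] [-3.51555606e-02 -3.14122411e+00 -3.69879793e-04] [ 0.3735486  -0.24465057  0.32960003]
4064 [[ 0.39552295 -0.32039133  0.1322169 ]
 [ 0.40201431 -0.24901152  0.13896082]
 [ 0.42233665 -0.17745211  0.14042364]]
-0.31 [0.3948 0.3998 0.4234]
-0.29 [0.3956 0.3997 0.4045]
-0.27 [0.3964 0.4007 0.4053]
-0.22 [0.3986 0.4028 0.4075]
-0.2 [0.3997 0.4037 0.4083]
-0.18 [0.4006 0.4058 0.4273]
box -0.31 [0.4898 0.5059] 0.14837097905532143
box -0.27 [0.5052 0.5559] 0.14942195552133203
box -0.23 [0.5063 0.5576] 0.14941555912109086
box -0.19 [0.495  0.5076] 0.14814189090482208
sides [-0.1828213  -0.18106136 -0.17722659] [-0.32325066 -0.31952881 -0.31778033]
```

View pics/w12.png

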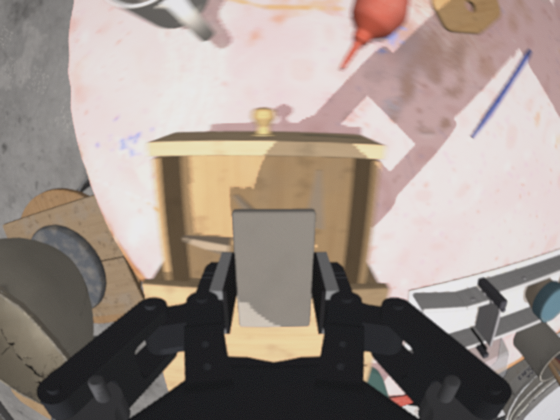

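Emit:
{"op": "carry_out", "data": {
  "deltas": "-0.1 -0.1 -0.5 -0.17 30; 0 0 -0.6 0 30; 0 0 -0.6 0 30; 0 0 -0.5 0 30; 0 0 -0.2 0 30"
}}

```text
time: 42.25
position: [0.4506, -0.2487, 0.1096]
tcp_rot: [-0.066, -3.14, -0.002]
contact_force: [-0.6, 0.5, 0.7]
grip_width: 0.0368
finger_force: 30.6
```

Emit:
{"op": "carry_out", "data": {
  "deltas": "0 0 -0.1 0 30; 0 0 0 0 30; 0 0 0 0 30; 0 0 0 0 30; 0 0 0 0 30"
}}

```text
time: 42.88
position: [0.451, -0.2491, 0.1065]
tcp_rot: [0.066, 3.141, -0.0]
contact_force: [-0.9, 0.5, -0.7]
grip_width: 0.0373
finger_force: 30.6
```

Emit:
{"op": "carry_out", "data": {
  "deltas": "0 0 -0.06 0 30; 0 0 0 0 36; 0 0 0 0 46; 0 0 0 0 50; 0 0 0 0 50"
}}

```text
time: 43.5
position: [0.451, -0.2491, 0.104]
tcp_rot: [0.066, 3.141, -0.0]
contact_force: [0.1, 0.2, 0.4]
grip_width: 0.0503
finger_force: 0.0
```

Emit:
{"op": "carry_out", "data": {
  "deltas": "0 0 0.3 0 50; 0 0 0.5 0 50; 0 0 0.7 0 50; 0 0 0.7 0 50; 0 0 0.4 0 50"
}}

```text
time: 44.12
position: [0.4512, -0.2493, 0.2103]
tcp_rot: [0.066, 3.139, -0.003]
contact_force: [-0.1, -0.4, -0.4]
grip_width: 0.0503
finger_force: 0.0
```

```bash
python3 - <<'E'
from tl import *
m,p,d,st=snap("wrist","w13"); print(st["position"])
P,uv=cloud(m,d,True)
s=(P[:,0]>.415)&(P[:,0]<.485)&(P[:,1]<-.19)&(P[:,1]>-.31)
R=nets.find_in('tile_0','wrist')
for r in R[:3]:
    b=np.array(r['box']); print(round(r['conf'],2),b.round(),plane(m,[(b[0]+b[2])/2,(b[1]+b[3])/2],.09,True))
    k=(uv[:,0]>b[0]+8)&(uv[:,0]<b[2]-8)&(uv[:,1]>b[1]+8)&(uv[:,1]<b[3]-8); print(np.median(P[k],0),P[k].std(0))
E
```

```text
[ 0.45117676 -0.24927594  0.21026107]
0.59 [250. 165. 300. 242.] [[ 0.4508955  -0.24860973  0.09      ]]
[ 0.45098421 -0.24852201  0.08889811] [0.01436573 0.00777341 0.00205206]
```

Emit:
{"op": "carry_out", "data": {
  "deltas": "-0.0145 0.79 0 -0.56 60; -0.0145 0.79 0 -0.56 60; -0.0145 0.79 0 -0.56 60; -0.0145 0.79 0 -0.56 60; -0.0145 0.79 0 -0.56 60"
}}

```text
time: 44.85
position: [0.4477, -0.09, 0.2075]
tcp_rot: [-0.527, -3.096, -0.0]
contact_force: [0.6, 1.0, -0.0]
grip_width: 0.0598
finger_force: 0.0
```

Emit:
{"op": "carry_out", "data": {
  "deltas": "-0.0145 0.79 0 -0.56 60; -0.0145 0.79 0 -0.56 60; -0.0145 0.79 0 -0.56 60; -0.0145 0.79 0 -0.56 60; -0.0145 0.79 0 -0.56 60"
}}

```text
time: 45.48
position: [0.4448, 0.0679, 0.2076]
tcp_rot: [-0.974, -2.986, 0.0]
contact_force: [-0.0, -0.6, 0.5]
grip_width: 0.0601
finger_force: 0.0
```

Emit:
{"op": "carry_out", "data": {
  "deltas": "-0.0145 0.79 0 -0.56 60; -0.0145 0.79 0 -0.56 60; -0.0145 0.79 0 -0.56 60; -0.0145 0.79 0 -0.56 60; -0.0145 0.79 0 -0.56 60"
}}

```text
time: 46.1
position: [0.4419, 0.2259, 0.2075]
tcp_rot: [-1.399, -2.812, 0.001]
contact_force: [0.4, -0.0, 0.7]
grip_width: 0.0597
finger_force: 0.0
```

Emit:
{"op": "carry_out", "data": {
  "deltas": "-0.0145 0.79 -0.2 -0.56 60; -0.0145 0.79 -0.3 -0.56 60; -0.0145 0.79 -0.3 -0.56 60; -0.0145 0.79 -0.3 -0.56 60; -0.0145 0.79 -0.3 -0.56 60"
}}

```text
time: 46.72
position: [0.439, 0.3838, 0.151]
tcp_rot: [-1.795, -2.578, 0.001]
contact_force: [0.7, -0.9, -0.4]
grip_width: 0.06
finger_force: 0.0
```

```bash
python3 - <<'E'
from tl import *
m,p,d,st=snap("wrist","w14",(130,80,430,305),2.6); print(st["position"],st["tcp_rot"])
R=nets.find_in('tile_0','wrist')
for r in R[:3]:
    b=np.array(r['box']); print(round(r['conf'],2),b.round(),plane(m,[(b[0]+b[2])/2,(b[1]+b[3])/2],.006,True))
tiles(m,p,[r['box'] for r in R[:2]])
E
```

```text
[0.43901444 0.38380718 0.15102253] [-1.79530701e+00 -2.57767513e+00  1.33405927e-03]
0.64 [254. 157. 298. 234.] [[0.44057751 0.38320922 0.006     ]]
tile centre [445.5 379.2] size [44.6 77.6] short-axis angle 22.2
```

View pics/w14.png

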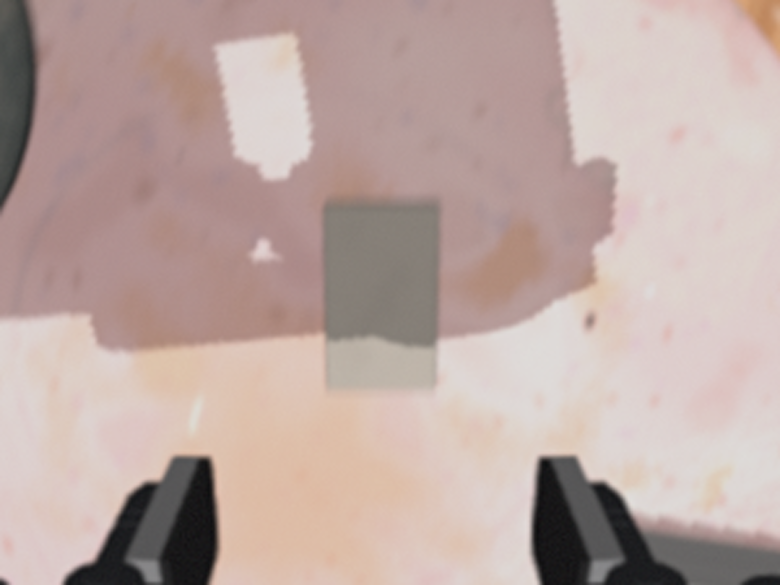

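Emit:
{"op": "carry_out", "data": {
  "deltas": "0.04 -0.01 -0.7 0 52; 0 0 -0.7 0 46; 0 0 -0.7 0 46; 0 0 -0.6 0 46; 0 0 -0.3 0 46"
}}

```text
time: 47.45
position: [0.4407, 0.3816, 0.0309]
tcp_rot: [-1.793, -2.579, 0.003]
contact_force: [-0.3, -0.2, 0.5]
grip_width: 0.0459
finger_force: 0.0
```

Emit:
{"op": "carry_out", "data": {
  "deltas": "0 0 -0.1 0 46; 0 0 -0.1 0 46; 0 0 0 0 46; 0 0 0 0 46; 0 0 0 0 46"
}}

```text
time: 48.08
position: [0.4411, 0.3826, 0.0243]
tcp_rot: [1.793, 2.579, 0.001]
contact_force: [-0.3, 0.0, -0.1]
grip_width: 0.0459
finger_force: 0.0
```

Emit:
{"op": "carry_out", "data": {
  "deltas": "0 0 -0.08 0 46; 0 0 -0.06 0 46; 0 0 0 0 46; 0 0 0 0 40; 0 0 0 0 30"
}}

```text
time: 48.7
position: [0.4411, 0.3826, 0.0185]
tcp_rot: [1.793, 2.579, 0.001]
contact_force: [-0.1, -0.0, 2.8]
grip_width: 0.0371
finger_force: 30.3
```

Emit:
{"op": "carry_out", "data": {
  "deltas": "0 0 0 0 30; 0 0 0 0 30; 0 0 0 0 30; 0 0 0.2 0 30; 0 0 0.5 0 30"
}}

```text
time: 49.32
position: [0.4404, 0.3822, 0.0461]
tcp_rot: [-1.793, -2.579, 0.003]
contact_force: [0.1, -0.2, -1.2]
grip_width: 0.0368
finger_force: 30.1
```

Emit:
{"op": "carry_out", "data": {
  "deltas": "0 0 0.8 0 30; 0 0 0.8 0 30; 0 0 0.8 0 30; 0 0 0.8 0 30; 0 0 0.6 0 30"
}}

```text
time: 49.95
position: [0.4408, 0.3824, 0.2]
tcp_rot: [1.793, 2.579, 0.001]
contact_force: [1.0, 0.0, -0.5]
grip_width: 0.0366
finger_force: 30.1
```

Emit:
{"op": "carry_out", "data": {
  "deltas": "0.013 -0.79 0.04 0.56 30; 0.013 -0.79 0.04 0.56 30; 0.013 -0.79 0 0.56 30; 0.013 -0.79 0 0.56 30; 0.013 -0.79 0 0.56 30"
}}

```text
time: 50.58
position: [0.4432, 0.2234, 0.2018]
tcp_rot: [-1.394, -2.815, 0.0]
contact_force: [-0.1, 0.0, -1.1]
grip_width: 0.0369
finger_force: 30.1
```

Emit:
{"op": "carry_out", "data": {
  "deltas": "0.013 -0.79 0 0.56 30; 0.013 -0.79 0 0.56 30; 0.013 -0.79 0 0.56 30; 0.013 -0.79 0 0.56 30; 0.013 -0.79 0 0.56 30"
}}

```text
time: 51.2
position: [0.4458, 0.0655, 0.2018]
tcp_rot: [-0.968, -2.989, 0.0]
contact_force: [-0.3, -0.2, -0.5]
grip_width: 0.0368
finger_force: 30.1
```

Emit:
{"op": "carry_out", "data": {
  "deltas": "0.013 -0.79 0 0.56 30; 0.013 -0.79 0 0.56 30; 0.013 -0.79 0 0.56 30; 0.013 -0.79 0 0.56 30; 0.013 -0.79 0 0.56 30"
}}

```text
time: 51.82
position: [0.4485, -0.0924, 0.2018]
tcp_rot: [-0.521, -3.098, -0.0]
contact_force: [-0.1, -0.8, -0.7]
grip_width: 0.0366
finger_force: 30.1
```

Emit:
{"op": "carry_out", "data": {
  "deltas": "0.013 -0.79 0 0.56 30; 0.013 -0.79 0 0.56 30; 0.013 -0.79 0 0.56 30; 0.013 -0.79 0 0.56 30; 0.013 -0.79 0 0.56 30"
}}

```text
time: 52.45
position: [0.4511, -0.2504, 0.2017]
tcp_rot: [-0.063, -3.141, -0.0]
contact_force: [-0.0, 0.1, -0.7]
grip_width: 0.0366
finger_force: 30.1
```

```bash
python3 - <<'E'
from tl import *
m,p,d,st=snap("wrist","w15"); print(st["position"],st["tcp_rot"])
P,uv=cloud(m,d,True)
t=P[(P[:,2]>.132)&(P[:,2]<.147)&(P[:,0]<.43)&(P[:,0]>.37)]
for y0 in (-.29,-.2): print(y0,np.percentile(t[np.abs(t[:,1]-y0)<.01][:,0],[3,50,97]).round(4))
for r in nets.find_in('tile_0','wrist')[:4]:
    b=np.array(r['box']); print(round(r['conf'],2),b.round(),plane(m,[(b[0]+b[2])/2,(b[1]+b[3])/2],.09,True))
E
```

```text
[ 0.45109043 -0.25040636  0.2017315 ] [-6.30434352e-02 -3.14078023e+00 -2.90628902e-04]
-0.29 [0.3957 0.3997 0.4042]
-0.2 [0.3997 0.4038 0.4083]
0.84 [235. 205. 317. 327.] [[ 0.50194132 -0.25111584  0.09      ]]
0.82 [251. 167. 305. 211.] [[ 0.43643297 -0.24684871  0.09      ]]
```

Emit:
{"op": "carry_out", "data": {
  "deltas": "0 0 -0.5 0 30; 0 0 -0.6 0 30; 0 0 -0.6 0 30; 0 0 -0.4 0 30; 0 0 -0.17 0 30"
}}

```text
time: 53.18
position: [0.4511, -0.2487, 0.1102]
tcp_rot: [-0.066, -3.14, -0.002]
contact_force: [0.2, -0.1, 0.4]
grip_width: 0.0365
finger_force: 30.2
```

Emit:
{"op": "carry_out", "data": {
  "deltas": "0 0 0 0 30; 0 0 0 0 34; 0 0 0 0 40; 0 0 0 0 46; 0 0 0 0 50"
}}

```text
time: 53.8
position: [0.4514, -0.2495, 0.1109]
tcp_rot: [0.066, 3.141, -0.0]
contact_force: [0.2, 0.8, -0.2]
grip_width: 0.0498
finger_force: 0.0
```

Emit:
{"op": "carry_out", "data": {
  "deltas": "0 0 0.3 0 50; 0 0 0.5 0 50; 0 0 0.7 0 50; 0 0 0.7 0 50; 0 0 0.4 0 50"
}}

```text
time: 54.42
position: [0.4516, -0.2497, 0.217]
tcp_rot: [0.066, 3.139, -0.003]
contact_force: [0.5, 0.6, -1.1]
grip_width: 0.0501
finger_force: 0.0
```

```bash
python3 - <<'E'
from tl import *
m,p,d,st=snap("wrist","w16",(140,80,400,290),3); print(st["position"])
P,uv=cloud(m,d,True)
for r in nets.find_in('tile_0','wrist')[:4]:
    b=np.array(r['box']); print(round(r['conf'],2),b.round(),plane(m,[(b[0]+b[2])/2,(b[1]+b[3])/2],.09,True))
    k=(uv[:,0]>b[0]+8)&(uv[:,0]<b[2]-8)&(uv[:,1]>b[1]+8)&(uv[:,1]<b[3]-8); print(np.median(P[k],0),P[k].std(0))
E
```

```text
[ 0.45156367 -0.24969067  0.21701697]
0.79 [250. 157. 301. 245.] [[ 0.45158933 -0.24896333  0.09      ]]
[ 0.44998147 -0.24881996  0.09476678] [0.0170864  0.00828407 0.00081107]
```

View pics/w16.png

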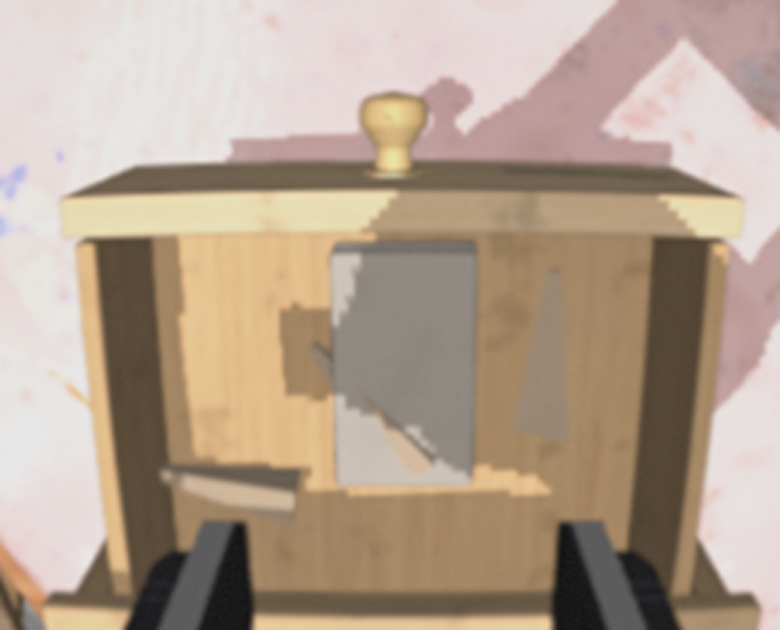

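Emit:
{"op": "carry_out", "data": {
  "deltas": "-0.55 0 0 0 20; -0.55 0 0 0 0; -0.55 0 0 0 0; -0.55 0 0 0 0; -0.5 0 0 0 0"
}}

```text
time: 55.15
position: [0.3424, -0.2492, 0.2144]
tcp_rot: [-0.066, -3.14, -0.001]
contact_force: [-0.2, -0.6, 0.5]
grip_width: -0.0
finger_force: 0.0
```

Emit:
{"op": "carry_out", "data": {
  "deltas": "0 0 -0.6 0 0; 0 0 -0.6 0 0; 0 0 -0.6 0 0; 0 0 -0.5 0 0; 0 0 -0.25 0 0"
}}

```text
time: 55.78
position: [0.343, -0.2491, 0.1117]
tcp_rot: [-0.066, -3.14, -0.002]
contact_force: [-0.4, 1.2, -0.1]
grip_width: -0.0
finger_force: 0.0
```

Emit:
{"op": "carry_out", "data": {
  "deltas": "0.15 -0.01 0 0 0; 0.15 0 0 0 0; 0.15 0 0 0 0; 0.15 0 0 0 0; 0.15 -0.01 0 0 0"
}}

```text
time: 56.4
position: [0.3737, -0.2503, 0.1129]
tcp_rot: [-0.066, -3.141, 0.0]
contact_force: [0.1, 0.1, 0.9]
grip_width: -0.0005
finger_force: 0.4
```

Emit:
{"op": "carry_out", "data": {
  "deltas": "0.2 -0.01 0 0 0; 0.2 -0.01 0 0 0; 0.2 -0.01 0 0 0; 0.2 -0.01 0 0 0; 0.2 -0.01 0 0 0"
}}

```text
time: 57.02
position: [0.4139, -0.2523, 0.1127]
tcp_rot: [-0.066, -3.141, -0.0]
contact_force: [-1.1, 1.1, 0.5]
grip_width: 0.0003
finger_force: 0.5
```

Emit:
{"op": "carry_out", "data": {
  "deltas": "0.2 -0.01 0 0 0; 0.2 -0.01 0 0 0; 0.2 -0.01 0 0 0; 0.2 -0.01 0 0 0; 0.15 -0.01 0 0 0"
}}

```text
time: 57.65
position: [0.4519, -0.2543, 0.1127]
tcp_rot: [-0.066, -3.141, 0.0]
contact_force: [-1.2, 0.6, 0.5]
grip_width: -0.0004
finger_force: 0.4
```

Emit:
{"op": "carry_out", "data": {
  "deltas": "0.05 0 0 0 0; 0.05 0 0 0 0; 0.05 0 0 0 0; 0.03 0 0 0 0; 0 0 0 0 0"
}}

```text
time: 58.28
position: [0.4586, -0.2544, 0.1128]
tcp_rot: [0.066, 3.141, -0.0]
contact_force: [-0.6, 0.5, -0.1]
grip_width: -0.0002
finger_force: 0.1
```

Keep going gently until the force rises.

Emit:
{"op": "carry_out", "data": {
  "deltas": "0.05 0 0 0 0; 0.05 0 0 0 0; 0.05 0 0 0 0; 0 0 0 0 0; 0 0 0 0 0"
}}

```text
time: 58.9
position: [0.4646, -0.2543, 0.1127]
tcp_rot: [0.066, 3.141, 0.0]
contact_force: [0.1, 0.0, -0.2]
grip_width: 0.0001
finger_force: 0.0
```

Emit:
{"op": "carry_out", "data": {
  "deltas": "0.05 0 0 0 0; 0.03 0 0 0 0; 0 0 0 0 0; 0 0 0 0 0; 0 0 0 0 0"
}}

```text
time: 59.52
position: [0.467, -0.2543, 0.1126]
tcp_rot: [-0.066, -3.139, -0.001]
contact_force: [-5.2, -1.6, 2.8]
grip_width: 0.0001
finger_force: 2.7
```

Emit:
{"op": "carry_out", "data": {
  "deltas": "0.03 0 0 0 0; 0 0 0 0 0; 0 0 0 0 0; 0 0 0 0 0; 0 0 0 0 0"
}}

```text
time: 60.15
position: [0.4672, -0.2542, 0.1126]
tcp_rot: [-0.066, -3.136, -0.001]
contact_force: [-11.4, -1.0, 4.2]
grip_width: 0.0003
finger_force: 5.6
```

Emit:
{"op": "carry_out", "data": {
  "deltas": "-0.3 0 0 0 0; -0.8 0 0 0 0; -0.9 0 0 0 0; -0.9 0 0.5 0 0; 0 0 0.8 0 0"
}}

```text
time: 60.78
position: [0.3508, -0.2536, 0.1648]
tcp_rot: [-0.069, -3.139, -0.004]
contact_force: [0.8, -0.7, -0.4]
grip_width: -0.0002
finger_force: 0.0
```

```bash
python3 - <<'E'
from tl import *
from station import telemetry
m,p,d,st=snap("wrist","w17"); print(st["position"])
P,uv=cloud(m,d,True)
t=P[(P[:,2]>.12)&(P[:,2]<.138)&(P[:,0]>.38)&(P[:,0]<.53)&(P[:,1]<-.19)&(P[:,1]>-.31)]
for y0 in (-.29,-.25,-.21): print(y0,np.percentile(t[np.abs(t[:,1]-y0)<.01][:,0],[3,50,97]).round(4))
t=P[(P[:,2]>.143)&(P[:,2]<.158)&(P[:,0]>.38)&(P[:,0]<.55)]
for y0 in (-.29,-.25,-.21): print("top",y0,np.percentile(t[np.abs(t[:,1]-y0)<.01][:,0],[1,3,50]).round(4))
A=[]
for c in ("top","scene"):
    m,p,d,st=snap(c,c+"17")
    for l in ("cup_0","tile_0","flap","pot_jar"):
        for r in nets.find_in(l,c)[:3]:
            b=np.array(r["box"]); k=plane(m,[(b[0]+b[2])/2,(b[1]+b[3])/2],.05 if l[0]=="c" else .03); print(c,l,round(r["conf"],2),b.round(),tog(k).round(3))
a=cv2.imread("pics/scene17.png")[80:330,140:400]; b=cv2.imread("pics/top17.png")[130:290,140:440]
cv2.imwrite("pics/fin.png",np.hstack([cv2.resize(a,(416,400),interpolation=cv2.INTER_CUBIC),cv2.resize(b[:, :150],(375,400),interpolation=cv2.INTER_CUBIC)]))
E
```

```text
[ 0.35082813 -0.25359601  0.16477918]Traceback (most recent call last):
  File "<stdin>", line 6, in <module>
    return _quantile_unchecked(
        a, q, axis, out, overwrite_input, method, keepdims, weights)
    return _ureduce(a,
                    func=_quantile_ureduce_func,
    ...<5 lines>...
                    overwrite_input=overwrite_input,
                    method=method)
    r = func(a, **kwargs)
    result = _quantile(arr,
                       quantiles=q,
    ...<2 lines>...
                       out=out,
                       weights=wgt)
    slices_having_nans = np.isnan(arr[-1, ...])
                                  ~~~^^^^^^^^^
IndexError: index -1 is out of bounds for axis 0 with size 0
```

Emit:
{"op": "carry_out", "data": {
  "deltas": "-0.2 0 0.8 0 0; -0.2 0 0.8 0 0; 0 0 0.8 0 0; 0 0 0 0 0; 0 0 0 0 0"
}}

```text
time: 61.45
position: [0.3368, -0.254, 0.26]
tcp_rot: [-0.066, -3.141, -0.001]
contact_force: [0.2, 1.0, -0.1]
grip_width: 0.0002
finger_force: 0.0
```

```bash
python3 - <<'E'
from tl import *
A=[]
for c in ("wrist","top","scene"):
    m,p,d,st=snap(c,c+"18"); P,uv=cloud(m,d,c=="wrist"); A.append(P)
    for l in ("cup_0","tile_0","flap","pot_jar","drawer_in"):
        for r in nets.find_in(l,c)[:3]:
            b=np.array(r["box"]); k=plane(m,[(b[0]+b[2])/2,(b[1]+b[3])/2],.05 if l[0]=="c" else .03,c=="wrist"); print(c,l,round(r["conf"],2),b.round(),k.round(3),tog(k).round(3))
    t=P[(P[:,2]>.09)&(P[:,2]<.142)&(P[:,0]>.38)&(P[:,0]<.53)&(P[:,1]<-.19)&(P[:,1]>-.31)]
    if len(t)>20: print(c,"front panel x",np.percentile(t[:,0],[2,20,50,80]).round(4),len(t))
    t=P[(P[:,2]>.143)&(P[:,2]<.158)&(P[:,0]>.38)&(P[:,0]<.55)&(P[:,1]<-.19)&(P[:,1]>-.31)]
    if len(t)>20: print(c,"top edge x",np.percentile(t[:,0],[.5,2]).round(4))
    g=tog(P); s=(P[:,2]>.05)&(P[:,2]<.062)&(np.abs(g[:,0])<.08)&(g[:,1]>-.03)&(g[:,1]<.037)
    if s.sum()>5: print(c,"flap pts gate x",np.percentile(g[s,0],[5,50,95]).round(4),s.sum())
    s=(P[:,2]>.045)&(P[:,2]<.075)&(g[:,0]>.07)&(g[:,0]<.26)&(g[:,1]>-.032)&(g[:,1]<.042)
    if s.sum()>20: 
        for lo,hi in((.07,.16),(.16,.26)):
            k=s&(g[:,0]>lo)&(g[:,0]<hi)
            if k.sum(): print(c,"cup",g[k].min(0).round(3),g[k].max(0).round(3),"z",np.percentile(P[k,2],[50,98]).round(4))
    j=P[(P[:,2]>.235)&(P[:,2]<.255)&(np.hypot(P[:,0]-.6,P[:,1]+.272)<.06)]
    if len(j): print(c,"jar",((j.min(0)+j.max(0))/2).round(3))
E
```

```text
wrist cup_0 0.91 [497. 314. 533. 352.] [[0.621 0.154 0.05 ]] [[0.109 0.015]]
wrist cup_0 0.81 [528. 304. 560. 341.] [[0.618 0.231 0.05 ]] [[0.186 0.009]]
wrist flap 0.67 [448. 338. 474. 355.] [[0.642 0.052 0.03 ]] [[0.005 0.007]]
wrist drawer_in 0.52 [267. 330. 283. 353.] [[ 0.581 -0.263  0.03 ]] [[-0.3    0.108]]
wrist front panel x [0.4933 0.4955 0.4961 0.4967] 185
wrist top edge x [0.4916 0.4916]
wrist flap pts gate x [-0.0029 -0.0021  0.0009] 31
wrist cup [ 0.084 -0.027] [0.146 0.035] z [0.0559 0.0587]
wrist cup [ 0.169 -0.03 ] [0.229 0.034] z [0.0624 0.0655]
top cup_0 0.8 [236. 166. 256. 186.] [[0.625 0.163 0.05 ]] [[0.117 0.01 ]]
top cup_0 0.66 [202. 162. 226. 189.] [[0.625 0.256 0.05 ]] [[ 0.209 -0.001]]
top flap 0.42 [285. 159. 291. 184.] [[0.646 0.039 0.03 ]] [[-0.008  0.005]]
top pot_jar 0.96 [395. 168. 424. 193.] [[ 0.629 -0.323  0.03 ]] [[-0.366  0.068]]
top front panel x [0.4802 0.4859 0.4961 0.4988] 74
top top edge x [0.4924 0.4945]
top flap pts gate x [0.001  0.0036 0.0063] 43
top cup [ 0.089 -0.029] [0.15  0.033] z [0.0561 0.0625]
top cup [ 0.174 -0.032] [0.237 0.032] z [0.0629 0.0687]
top jar [ 0.601 -0.273  0.242]
scene cup_0 0.87 [183. 252. 213. 289.] [[0.617 0.253 0.05 ]] [[0.208 0.006]]
scene cup_0 0.59 [201. 234. 230. 261.] [[0.624 0.179 0.05 ]] [[0.133 0.009]]
scene tile_0 0.55 [204. 232. 230. 260.] [[0.637 0.159 0.03 ]] [[ 0.112 -0.001]]
scene flap 0.74 [227. 206. 253. 225.] [[0.649 0.042 0.03 ]] [[-0.006  0.001]]
scene pot_jar 0.73 [305.  91. 324. 130.] [[ 0.731 -0.552  0.03 ]] [[-0.606 -0.004]]
scene drawer_in 0.62 [332. 138. 354. 171.] [[ 0.531 -0.353  0.03 ]] [[-0.382  0.168]]
scene front panel x [0.4805 0.4961 0.4979 0.4995] 237
scene top edge x [0.4928 0.4937]
scene flap pts gate x [-0.0007  0.0024  0.0049] 91
scene cup [ 0.087 -0.027] [0.15  0.034] z [0.0581 0.0616]
scene cup [ 0.174 -0.031] [0.237 0.032] z [0.0649 0.0688]
scene jar [ 0.6   -0.272  0.241]
```

```bash
python3 -c "
from station import job
print(job.hand_in())"
```

```text
the job is handed in; nothing more can be done
None
```

I handed the job in at about 61 s of robot time; the interface did not return the verdict. My last measurements, taken before handing in, showed both cups upright in the bay behind the closed flap, both tiles in the upper drawer pushed to its stop, and the jar where it started.

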